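# Set out the clean bench kit in its nests and on the turntable

### The arm

A 6-joint arm with a two-finger parallel gripper is mounted at the origin on a cart in front of the work surface, level with it; the furniture and walls round the work are solid. World frame = base frame: x ahead of the robot, y to its left, z up, the work surface at z = 0. Lengths are in m, angles in rad, forces in N, time in s.
With the tool pointing down it reaches from about 0.25 to 0.775 m from the base axis. Payload 4 kg.
Tool frame: the origin (TCP) lies at the very end of the fingers, on their centre line; the grasp point (between the pads) lies manip.tcp_to_grasp behind it (manip.tcp_to_grasp is the distance from the TCP to the grasp point, in m); x points along the fingers, z is the direction in which the jaws open and shut, and the axes are right-handed (so a half turn about x gives the same grasp; the last joint's range is limited). The gripper opens to 94 mm and grips with 3 to 60 N. Pads are 16 mm wide; open, the fingers measure 119 mm over their backs; the gripper's body (75 mm by 177 mm) begins 78 mm behind the grasp point.
Start: joints at [1.079, 0.087, 1.371, -0, 1.684, -0.103], TCP at [0.209, 0.509, 0.206] pointing down, gripper open.
Joint ranges: [-3.1, 3.1], [-0.76, 2.03], [0.27, 2.55], [-1.08, 4.22], [0.17, 2.65], [-2.57, 2.57]. Speed limits (rad/s): [2.79, 2.79, 3.14, 3.14, 3.14, 3.14].

### API

Orientations are given as a rotation vector (axis times angle).
In Python, from cell import sensors, eyes, manip gives the robot as it stands.
- The arm moves only by the shell command python3 -m creep 'ROWS'. ROWS is JSON, a list of rows, each a list of 7 numbers: the shift along the tool's x, y, z in mm, then the turn, a rotation vector about the tool's x, y, z in rad, then the gripper's target within -1 to 1 (fully open at 1, half-way at 0, shut at -1). A call has 1 to 8 rows; each row shifts and turns the pose as measured when the row begins, along the tool's axes as they then stand; what a row does not reach is not made up. A row lasts 1/10 s, in which the tool goes at most 50 mm and 8.59 degrees, less where a joint would pass 70% of its speed; a pose out of reach is approached as far as the arm can. A call is refused whole if a number of a shift passes 50 or a number of a turn 0.15, either way. A call with a gripper value outside its range is refused whole. The fingers move at their own pace and stop on an object; the grip force is fixed at half the most. Time passes only in rows, so rows that do not move let the fingers close. It gives the time, the measured TCP pose, the force and the opening at its end, in the units of the state.
- sensors.get_obs(): the state, without advancing time (a new reading comes with each control period).
- eyes.camera(name): name is "scene" or "side" or "wrist"; returns a dict with "image" (420x560x3 uint8, blue, green, red), "fx", "fy", "cx", "cy" (pixels), "dist_coeffs" ([k1, k2, p1, p2, k3] as OpenCV has them; the pictures are not rectified), "world_from_camera" (4x4, takes a point from camera to world coordinates). Camera axes: x right, y down, z forward; pixel columns grow to the right and rows downward; lengths in m; the calibration is good to about 2 mm. A picture is of the moment at which its call begins. There is no depth.
- manip.job_done(): hands the job in, once; it reports no verdict.
The state is a dict: "t": time; "joint_positions": joint angles; "qd": joint speeds; "joint_efforts": joint torques, N m; "tcp_pos": TCP position; "ee_rot": TCP orientation; "contact_force": force on the tool from outside, world axes, zero at the start; "moment": the same for the moment, N m; "width": opening from 0.0 (shut) to 1.0 (fully open).
Only numpy, scipy, OpenCV 4.12 (cv2) and the standard library are available. Lean on these libraries where they do the work, as an engineer would, in place of code of your own. Each camera call takes 0.05 s, during which the arm holds its last target. There are 200 camera calls.

### The job

Set out the bench kit before the next session: put the swab tin in the round nest, the timer in the square nest, the lighter in the long narrow nest and the steel cup upright in the ringed well of the turntable, each resting flat on its floor inside the rim. Leave the turntable at the angle at which you find it, and do not disturb the burner snuffer and the amber bottle that stand among the things.

Things in the scene. Friction and masses are not known exactly. Their poses are not given: they have to be found in the camera images.
- swab_tin: Round open pale steel tin of white cotton swabs, 61 mm across, 35 mm high, standing on the bench. Origin at the centre of its underside, z up.
- timer: Square white timer with a small display and three buttons, lying face up, 66 x 66 mm, the case 15 mm high (18 mm over the buttons), sides nearly upright. Origin at the centre of its underside, x and y along its sides, z up.
- lighter: Orange pocket lighter resting on its narrow long edge: 76 mm long (its x axis), 12 mm thick (y), 24 mm high (z). Origin at the centre of its underside.
- round_nest: Low round grey plastic tray fixed on the bench, outer diameter 83 mm, inside 77 mm, floor 3 mm and rim 7 mm above the bench, with a 60 mm dark disc in its floor; for the swab tin. Origin at the centre of its underside (bench level).
- square_nest: Low square grey plastic tray fixed on the bench, 88 x 88 mm outside, 82 x 82 mm inside, floor 3 mm and rim 7 mm above the bench, with a dark square in its floor; for the timer, any of the four ways round. Origin at the centre of its underside, x and y along its sides.
- slot_nest: Low long narrow grey plastic tray fixed on the bench, 98 x 34 mm outside, 92 x 28 mm inside, floor 3 mm and rim 7 mm above the bench, with a dark strip in its floor; for the lighter, either way round. Origin at the centre of its underside, x along its length.
- well (a point): Centre of the ringed well for the steel cup, on its floor (the top of the turntable disc, 22 mm above the bench); z up. The grey ring is 50 mm inside, 56 mm outside, 4 mm high, with a dark disc in it. The turntable is a pale bare-metal disc 180 mm across that turns very freely; its axis (a steel hub 3 mm high) lies 55 mm from here along this frame's -x.
- snuffer: Bystander: small domed steel snuffer cap of a burner, 34 mm across, 30 mm high. Origin at the centre of its underside. Loose; leave it standing.
- steel_cup: Narrow open steel cup, empty, standing upright: outer diameter 33 mm at the rim, nearly straight sides, 64 mm high, walls 1 to 4 mm. Origin at the centre of its underside, z up.
- amber_bottle: Bystander: small amber glass reagent bottle with a black cap, 34 mm across, 75 mm high, standing. Origin at the centre of its underside. Loose; leave it standing.
Not all that is in view belongs to the job. Of the things that look like the timer, take the one that is nearest to the robot's base at the start.

How it is judged:
By the outcome, as a careful person would: the job done as asked, in the order asked, and still so for the second after the job is handed in, with the robot touching nothing.
It also fails if it takes over 104 s, if anything falls off the work surface, if the arm or the gripper's body presses on something with over 40 N, if the wrist force passes 120 N, or if a joint passes its speed limit or range.

## Working session

There is one attempt and no reset: what is moved stays moved. The work goes in short steps, Python scripts to look and compute and a shell command to move; the robot and the scene stay as the last step left them, time stands still between calls to the robot, and variables do not carry over. Pictures are saved under pics/ and viewed, about 12 in all and at most 16, crops included, and the job is handed in when it is done.

```bash
mkdir -p pics; ls; python3 - <<'E'
from cell import sensors, eyes, manip
import cv2, numpy as np
print(manip.tcp_to_grasp, sensors.get_obs())
for n in ("scene","side","wrist"):
    c=eyes.camera(n); cv2.imwrite(f"pics/{n}0.png",c["image"])
    print(n,c["fx"],c["fy"],c["cx"],c["cy"],c["dist_coeffs"],np.round(c["world_from_camera"],3).tolist())
E
```

```text
pics
0.0188 {'t': 0.0, 'joint_positions': array([ 1.07891825e+00,  8.79294630e-02,  1.37221069e+00, -3.75479414e-05,
        1.68358580e+00, -1.03100194e-01]), 'qd': array([-0.00084695, -0.00196381, -0.00114715, -0.00032916, -0.00030803,
       -0.00058766]), 'joint_efforts': array([ 1.17098803e-04, -3.40183282e+01, -3.02428794e+01,  7.17988866e-02,
        3.31077143e-02, -1.78168771e-04]), 'tcp_pos': array([0.20824504, 0.50847565, 0.20434023]), 'ee_rot': array([-0.91932589,  1.37032198,  0.9176231 ]), 'contact_force': array([0.75051891, 0.15425936, 0.12993848]), 'moment': array([-0.04589862, -0.02808084, -0.00664065]), 'width': 0.9992280271512334}
scene 442.43498700023093 442.43498700023093 278.2957468116535 204.09325484714796 [0.01254408 0.         0.         0.         0.        ] [[0.589, -0.387, 0.71, -0.445], [-0.808, -0.304, 0.504, -0.611], [0.021, -0.871, -0.492, 0.719], [0.0, 0.0, 0.0, 1.0]]
side 433.81914837750145 433.81914837750145 281.32269407368256 218.13091804903922 [-0.06022688  0.          0.          0.          0.        ] [[0.153, -0.82, 0.552, -0.389], [-0.988, -0.128, 0.083, -0.074], [0.003, -0.558, -0.83, 1.394], [0.0, 0.0, 0.0, 1.0]]
wrist 295.4475646846153 295.4475646846153 276.93877385956097 202.2148167890495 [0.01735646 0.         0.         0.         0.        ] [[0.378, 0.899, 0.219, 0.144], [0.926, -0.367, -0.09, 0.533], [-0.001, 0.237, -0.971, 0.384], [0.0, 0.0, 0.0, 1.0]]
```

```bash
python3 - <<'E'
import cv2
a=[cv2.imread(f"pics/{n}0.png") for n in ("scene","side","wrist")]
cv2.imwrite("pics/scene0b.png",cv2.resize(a[0],(784,588),interpolation=cv2.INTER_CUBIC))
cv2.imwrite("pics/side0b.png",cv2.resize(a[1],(784,588),interpolation=cv2.INTER_CUBIC))
E
```

```text
(no output)
```

View pics/scene0b.png

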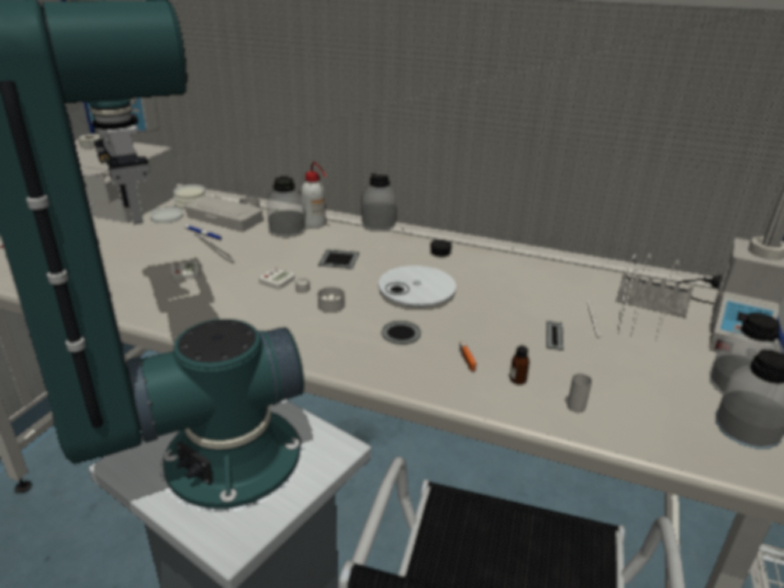

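View pics/side0b.png

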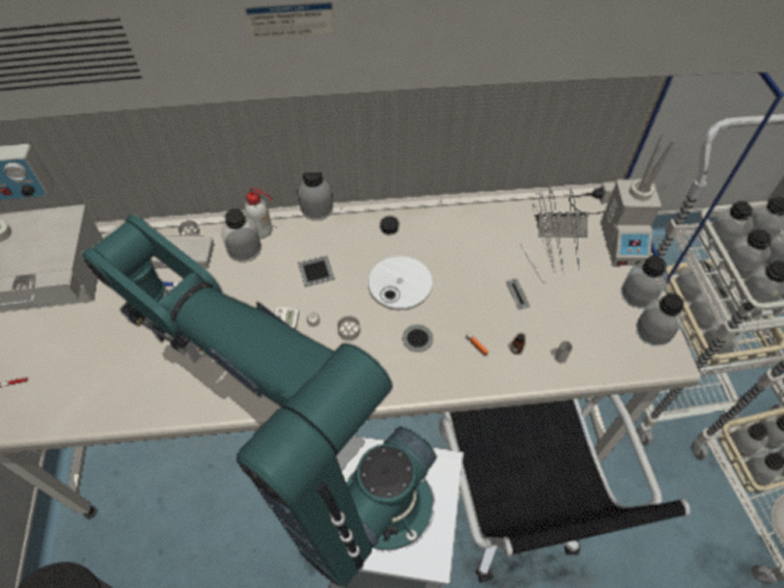

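Scene (784-scale): the timer is at (278,275), with something in the gripper's shadow at (190,267). The snuffer is at (302,284), tin (331,299), square nest (339,259), turntable (417,287) with its well (398,289), and round nest (401,332). The lighter is at (468,356), slot nest (555,335), bottle (520,365) and cup (579,393). The side view shows the same layout. I'll view the wrist picture next to look for a second timer.

View pics/wrist0.png

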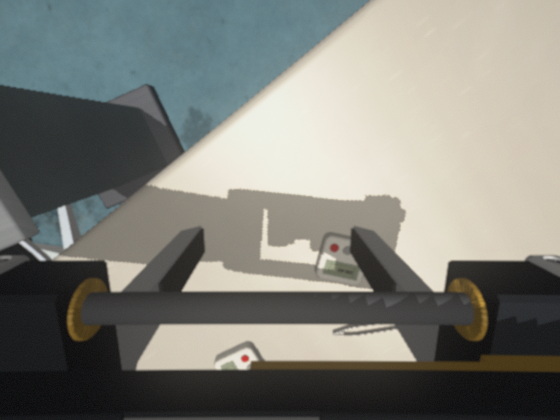

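```bash
cat > h.py <<'E'
import cv2, numpy as np
from scipy.spatial.transform import Rotation as R
from cell import sensors, eyes, manip
def shot(n,save=None):
    c=eyes.camera(n); c["image"]=np.ascontiguousarray(c["image"])
    c["K"]=np.array([[c["fx"],0,c["cx"]],[0,c["fy"],c["cy"]],[0,0,1]]); c["D"]=np.array(c["dist_coeffs"]); c["T"]=np.array(c["world_from_camera"])
    if save: cv2.imwrite(f"pics/{save}.png",c["image"])
    return c
def toplane(c,px,z):
    p=cv2.undistortPoints(np.array(px,float).reshape(-1,1,2),c["K"],c["D"]).reshape(-1,2)
    d=np.c_[p,np.ones(len(p))]@c["T"][:3,:3].T; o=c["T"][:3,3]
    return (o+d*((z-o[2])/d[:,2])[:,None])[:,:2]
def proj(c,P):
    P=np.array(P,float).reshape(-1,3); Ti=np.linalg.inv(c["T"])
    return cv2.projectPoints(P,cv2.Rodrigues(Ti[:3,:3])[0],Ti[:3,3],c["K"],c["D"])[0].reshape(-1,2)
def toolmove(xyz,yaw_z=None):
    """remaining shift in tool axes (mm) to world TCP xyz; if yaw_z: world dir angle (rad) wanted for jaw axis; prints turn"""
    o=sensors.get_obs(); r=R.from_rotvec(o["ee_rot"]).as_matrix()
    d=np.array(xyz)-o["tcp_pos"]; 
    out=[o["t"],o["tcp_pos"].round(4),"toolshift",(r.T@d*1000).round(1)]
    z=r[:,2]; a=np.arctan2(z[1],z[0]); out+=["jaw deg",np.degrees(a).round(2)]
    if yaw_z is not None:
        e=(yaw_z-a+np.pi/2)%np.pi-np.pi/2
        # target: x down, z at yaw
        t=a+e; zt=np.array([np.cos(t),np.sin(t),0]); xt=np.array([0,0,-1.]); rt=np.c_[xt,np.cross(zt,xt),zt]
        out+=["turn",R.from_matrix(r.T@rt).as_rotvec().round(3)]
    print(*out,"F",o["contact_force"].round(1),"w",round(o["width"],3),"j6",o["joint_positions"][5].round(2))
    return r
E
python3 - <<'E'
from h import *
s=shot("scene");d=shot("side")
k=560/784
P={"timer":((278,275),(288,316),.015),"snuf":((302,284),(313,319),.015),"tin":((331,299),(348,327),.017),"sq":((339,259),(316,270),.003),"well":((398,289),(390,294),.022),"hub":((417,287),(400,282),.022),"round":((401,332),(417,338),.003),"lighter":((468,356),(478,345),.012),"slot":((555,335),(517,294),.003),"bottle":((520,365),(518,343),.037),"cup":((579,393),(564,351),.032),"blackcap":((441,247),(390,225),.01)}
for n,(a,b,z) in P.items():
    A=toplane(s,[np.array(a)*k],z)[0];B=toplane(d,[np.array(b)*k],z)[0]
    print(n,A.round(3),B.round(3),"r",np.hypot(*B).round(3))
print(toplane(s,[np.array((190,267))*k],0.015))
E
```

```text
timer [0.45  0.348] [0.449 0.341] r 0.564
snuf [0.453 0.274] [0.45  0.272] r 0.526
tin [0.44  0.175] [0.439 0.174] r 0.472
sq [0.621 0.305] [0.622 0.305] r 0.693
well [0.561 0.079] [0.559 0.079] r 0.565
hub [0.595 0.051] [0.604 0.058] r 0.606
round [ 0.445 -0.011] [ 0.442 -0.012] r 0.442
lighter [ 0.446 -0.169] [ 0.44  -0.174] r 0.473
slot [ 0.633 -0.27 ] [ 0.627 -0.27 ] r 0.683
bottle [ 0.448 -0.275] [ 0.447 -0.275] r 0.525
cup [ 0.444 -0.39 ] [ 0.444 -0.395] r 0.594
blackcap [0.829 0.131] [0.818 0.12 ] r 0.827
[[0.34832819 0.54169146]]
```

The two timer look-alikes are A at wrist (240,360), scene (278,275), and B, half in the gripper's shadow, at wrist (340,258), scene (190,267). I'll check their ranges with the wrist rays and measure the nests and things with masks.

```bash
python3 - <<'E'
from h import *
w=shot("wrist")
for p in ((240,362),(340,258)):
    q=toplane(w,[p],.015)[0]; print("timer",q.round(3),np.hypot(*q).round(3))
r=toolmove((0.44,0.175,0.2),0); print(r.round(3))
o=sensors.get_obs()
print("cam in tool",(r.T@(w["T"][:3,3]-o["tcp_pos"])).round(3),(r.T@w["T"][:3,:3]).round(2).tolist())
# dark insets & colours
for n in ("side","scene"):
    c=shot(n); im=c["image"]; hsv=cv2.cvtColor(im,cv2.COLOR_BGR2HSV)
    for name,P,z in (("sq",(.621,.305),.003),("round",(.443,-.012),.003),("slot",(.63,-.27),.003),("welldark",(.56,.079),.022),("lighter",(.443,-.17),.012)):
        u,v=proj(c,[(*P,z)])[0].round().astype(int); h=25
        sub=hsv[v-h:v+h,u-h:u+h]
        m=((sub[...,2]<70) if name!="lighter" else ((sub[...,1]>150)&(sub[...,0]<20)&(sub[...,2]>90))).astype(np.uint8)
        N,L,S,C=cv2.connectedComponentsWithStats(m)
        i=min([i for i in range(1,N) if S[i,4]>12],key=lambda i:np.hypot(*(C[i]-h)))
        ys,xs=np.nonzero(L==i); q=toplane(c,np.c_[xs+u-h,ys+v-h],z)
        rr=cv2.minAreaRect((q*1000).astype(np.float32))
        print(n,name,S[i,4],"centroid",q.mean(0).round(4),"rect",np.round(rr[0],0),np.round(rr[1],0),round(rr[2],1))
E
```

```text
timer [0.432 0.357] 0.561
timer [0.332 0.549] 0.641
0.3 [0.2084 0.5088 0.2051] toolshift [   5.2 -340.8 -221.1] jaw deg 67.73 turn [ 1.182e+00 -1.000e-03  0.000e+00] F [-0.5  0.6 -0.4] w 1.004 j6 -0.1
[[-0.    -0.925  0.379]
 [-0.001  0.379  0.925]
 [-1.     0.    -0.001]]
cam in tool [-0.18   0.069 -0.002] [[-0.0, -0.24, 0.97], [0.0, -0.97, -0.24], [1.0, 0.0, 0.0]]
side sq 179 centroid [0.6205 0.306 ] rect [621. 306.] [59. 60.] 26.8
side round 143 centroid [ 0.4434 -0.0121] rect [444. -12.] [50. 52.] 57.8
side slot 25 centroid [ 0.629  -0.2714] rect [ 630. -270.] [66.  8.] 25.3
side welldark 25 centroid [0.5585 0.0796] rect [559.  79.] [19. 19.] 8.9
side lighter 44 centroid [ 0.4381 -0.1757] rect [ 439. -175.] [52. 12.] 47.1
scene sq 148 centroid [0.6227 0.3086] rect [622. 308.] [69. 62.] 28.4
scene round 171 centroid [ 0.4448 -0.0097] rect [446.  -9.] [52. 53.] 37.8
scene slot 50 centroid [ 0.6317 -0.2684] rect [ 631. -268.] [70.  9.] 22.9
scene welldark 23 centroid [0.5583 0.0824] rect [558.  82.] [19. 19.] 38.2
scene lighter 63 centroid [ 0.442  -0.1727] rect [ 443. -173.] [69. 12.] 46.9
```

```bash
python3 -m creep '[[0,-42,-27,0,0,0,1],[0,-42,-27,0,0,0,1],[0,-42,-27,0,0,0,1],[0,-42,-27,0,0,0,1],[0,-42,-27,0,0,0,1],[0,-42,-27,0,0,0,1],[0,-42,-27,0,0,0,1],[0,-30,-25,0,0,0,1]]'; python3 - <<'E'
from h import *
toolmove((0.44,0.175,0.15),np.radians(67.7)); w=shot("wrist","w1")
print(proj(w,[(.44,.175,.035),(.45,.272,.03),(.45,.345,.015)]).round())
E
```

```text
t: 1.2
tcp_pos: [0.4296, 0.1876, 0.2048]
ee_rot: [-0.928, 1.36, 0.928]
contact_force: [-0.1, 0.1, 0.3]
width: 1.001
1.2 [0.4296 0.1876 0.2048] toolshift [ 54.8 -14.2  -8.1] jaw deg 68.5 turn [0.014 0.003 0.002] F [-0.1  0.1  0.3] w 1.001 j6 -0.91
[[271. 200.]
 [348. 178.]
 [402. 155.]]
```

View pics/w1.png

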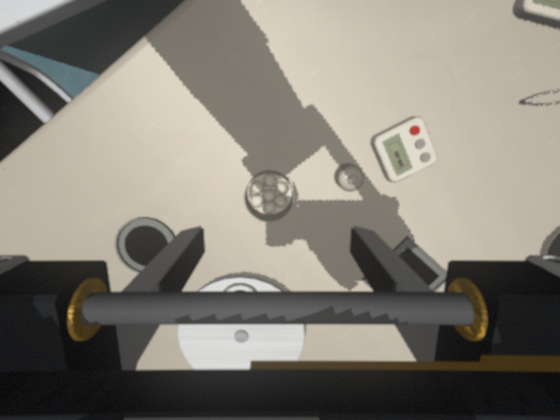

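The wrist view shows the tin at (270,195) between the fingers and the snuffer at (349,177). Timer A is at (405,149), the round nest (147,244), square nest (418,265), well (239,288), and timer B is cut off at the top right. The projections agree to about 5 px.

```bash
python3 - <<'E'
from h import *
w=shot("wrist"); im=w["image"]
print("tin",toplane(w,[(270.5,194)],.035),"snuf",toplane(w,[(349,178)],.02),"round",toplane(w,[(147,244)],.007))
hsv=cv2.cvtColor(im,cv2.COLOR_BGR2HSV)
print("bench",hsv[120,330],"timer",hsv[160,390],hsv[135,430],hsv[175,390])
g=cv2.GaussianBlur(hsv,(3,3),0)
x0,y0=365,108; s=g[y0:y0+85,x0:x0+80]
m=((s[...,1]<30)&(s[...,2]>120)).astype(np.uint8)
m=cv2.morphologyEx(m,cv2.MORPH_CLOSE,np.ones((7,7)))
N,L,S,C=cv2.connectedComponentsWithStats(m); i=1+S[1:,4].argmax()
ys,xs=np.nonzero(L==i); q=toplane(w,np.c_[xs+x0,ys+y0],.015)
rr=cv2.minAreaRect((q*1000).astype(np.float32)); print("timer",S[i],rr)
v=im.copy(); v[y0:y0+85,x0:x0+80][L==i]=(0,0,255)
cv2.imwrite("pics/t1.png",cv2.resize(np.hstack([im[95:200,350:460],v[95:200,350:460]]),None,fx=3,fy=3))
toolmove((0.44,0.175,0.15))
E
```

```text
tin [[0.43534898 0.17160128]] snuf [[0.4556443  0.26834905]] round [[ 0.44311595 -0.01315814]]
bench [ 18  33 155] timer [ 23  23 223] [ 22  22 222] [ 19  30 161]
timer [   9    0   71   73 2465] ((445.88031005859375, 344.28369140625), (69.1763916015625, 81.89787292480469), 6.408725261688232)
1.3 [0.4303 0.1858 0.2046] toolshift [ 54.6 -12.9  -6.5] jaw deg 68.15 F [ 0.1  0.1 -0.8] w 0.999 j6 -0.9
```

View pics/t1.png

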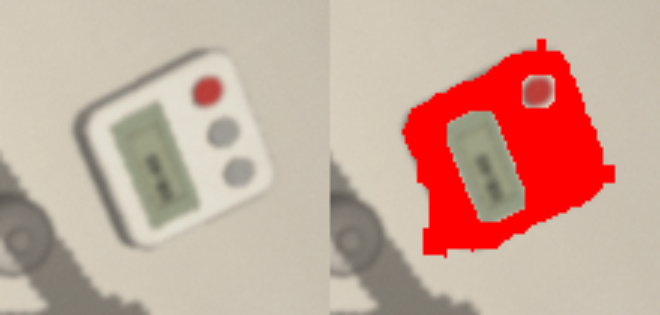

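The crop confirms the chosen timer: white case, display and three buttons. It is the one nearest the base, at 0.56 m against 0.64 m. Tin first.

```bash
python3 -m creep '[[40,-11,-9,0,0,0,1],[45,0,0,0,0,0,1],[0,0,0,0,0,0,1]]'; python3 - <<'E'
from h import *
toolmove((0.437,0.173,0.012),np.radians(68))
w=shot("wrist","w2")
b=w["image"][150:330,150:420]; cv2.imwrite("pics/w2c.png",cv2.resize(b,None,fx=2.5,fy=2.5))
print(proj(w,[(.437,.173,.035)]))
E
```

```text
t: 1.6
tcp_pos: [0.4389, 0.1735, 0.1196]
ee_rot: [-0.921, 1.359, 0.92]
contact_force: [-0.4, 0.1, 0.2]
width: 0.999
1.6 [0.4389 0.1735 0.1196] toolshift [107.6   2.2  -1.8] jaw deg 67.98 turn [-0.     0.006  0.005] F [-0.4  0.1  0.2] w 0.999 j6 -0.93
[[276.4419082  204.47281982]]
```

View pics/w2c.png

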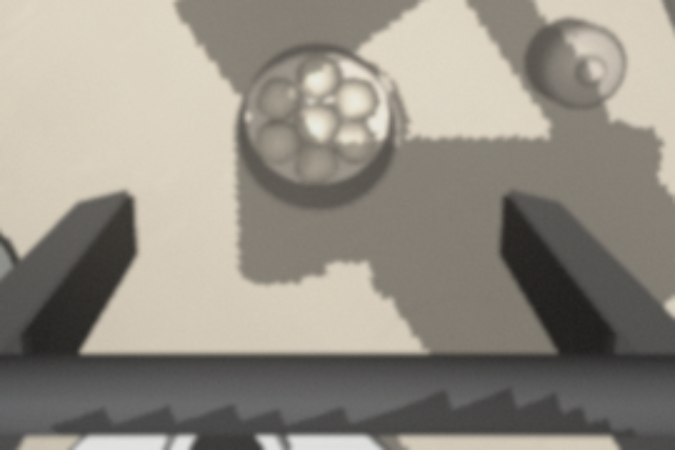

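```bash
python3 - <<'E'
from h import *
w=shot("wrist"); o=sensors.get_obs(); r=R.from_rotvec(o["ee_rot"]).as_matrix()
q=toplane(w,[(277,197)],.035)[0]; print(q, "snuf",toplane(w,[(150+577/2.5,150+65/2.5)],.02))
f=lambda y,z:o["tcp_pos"]+r@np.array([0,y,z])
print("tips proj",proj(w,[f(.008,.047),f(.008,-.047),f(-.008,.047),f(0,.0)]).round())
toolmove((*q,.012))
E
```

```text
[0.43435179 0.17666275] snuf [[0.45608632 0.27624128]]
tips proj [[356. 232.]
 [207. 231.]
 [354. 255.]
 [281. 243.]]
1.7 [0.4431 0.1748 0.1262] toolshift [114.   10.5  -3. ] jaw deg 68.04 F [0.1 0.8 1. ] w 1.004 j6 -0.93
```

```bash
python3 -m creep '[[0,0,0,0,0,0,1]]' >/dev/null; python3 - <<'E'
from h import *
toolmove((.4345,.175,.012),np.radians(68))
w=shot("wrist"); im=w["image"]
g=cv2.cvtColor(im,cv2.COLOR_BGR2GRAY)[155:245,235:320]
c=cv2.HoughCircles(cv2.GaussianBlur(g,(3,3),0),cv2.HOUGH_GRADIENT,1,20,param1=80,param2=12,minRadius=26,maxRadius=40)
print(c)
for x,y,rad in c[0][:3]: print((x+235,y+155,rad),toplane(w,[(x+235,y+155)],.035), rad*2*(w["T"][2,3]-.035)/295)
toolmove((.4345,.175,.012),np.radians(68))
E
```

```text
1.8 [0.4443 0.1759 0.129 ] toolshift [116.7  10.9  -6.3] jaw deg 68.1 turn [0.002 0.016 0.018] F [0.1 0.9 0.7] w 1.003 j6 -0.93
[[[35.5 39.5 30. ]]]
(np.float32(270.5), np.float32(194.5), np.float32(30.0)) [[0.43492323 0.17338645]] 0.055405353896320265
1.85 [0.4445 0.176  0.1293] toolshift [117.   11.1  -6.5] jaw deg 68.11 turn [0.002 0.016 0.019] F [0.8 0.3 0.6] w 0.998 j6 -0.93
```

```bash
python3 -m creep '[[20,9,-7,0,0.016,0.018,1],[40,0,0,0,0,0,1],[30,0,0,0,0,0,1],[0,0,0,0,0,0,1],[0,0,0,0,0,0,1]]'; python3 - <<'E'
from h import *
toolmove((.436,.174,.012),np.radians(68))
E
```

```text
t: 2.35
tcp_pos: [0.4436, 0.1782, 0.0513]
ee_rot: [-0.93, 1.339, 0.916]
contact_force: [-0.8, -0.9, 0.7]
width: 1.002
2.35 [0.4436 0.1782 0.0513] toolshift [39.1  6.4 -7.4] jaw deg 68.36 turn [0.006 0.016 0.021] F [-0.8 -0.9  0.7] w 1.002 j6 -0.93
```

```bash
python3 -m creep '[[0,6,-7,0,0.016,0.02,1],[0,3,-3,0,0.01,0.01,1],[0,0,0,0,0,0,1],[0,0,0,0,0,0,1]]'; python3 - <<'E'
from h import *
toolmove((.436,.174,.012),np.radians(68))
E
```

```text
t: 2.75
tcp_pos: [0.4351, 0.1733, 0.0585]
ee_rot: [-0.929, 1.369, 0.926]
contact_force: [-0.7, 0.4, 0.9]
width: 1.002
2.75 [0.4351 0.1733 0.0585] toolshift [46.5 -0.6  1.2] jaw deg 68.38 turn [ 0.007 -0.005 -0.001] F [-0.7  0.4  0.9] w 1.002 j6 -0.93
```

```bash
python3 -m creep '[[25,0,0,0,0,0,1],[20,0,0,0,0,0,1],[8,0,0,0,0,0,1],[4,0,0,0,0,0,1]]'; python3 - <<'E'
from h import *
toolmove((.436,.174,.012),np.radians(68))
E
```

```text
t: 3.15
tcp_pos: [0.4385, 0.1739, 0.0039]
ee_rot: [-0.93, 1.361, 0.922]
contact_force: [-0.3, 0.1, 0.9]
width: 1.002
3.15 [0.4385 0.1739 0.0039] toolshift [-8.1  2.3 -0.8] jaw deg 68.36 turn [0.006 0.    0.006] F [-0.3  0.1  0.9] w 1.002 j6 -0.93
```

```bash
python3 -m creep '[[-3,0,0,0,0,0,1],[0,0,0,0,0,0,1]]'; python3 -m creep '[[0,0,0,0,0,0,1],[0,0,0,0,0,0,1]]'; python3 - <<'E'
from h import *
toolmove((.436,.174,.012),np.radians(68))
E
```

```text
t: 3.35
tcp_pos: [0.4387, 0.1739, 0.0075]
ee_rot: [-0.93, 1.361, 0.922]
contact_force: [0.2, 0.0, -0.1]
width: 0.999
t: 3.55
tcp_pos: [0.4399, 0.1743, 0.0092]
ee_rot: [-0.93, 1.358, 0.921]
contact_force: [0.7, -0.1, 0.8]
width: 0.998
3.55 [0.4399 0.1743 0.0092] toolshift [-2.9  3.5 -1.7] jaw deg 68.36 turn [0.006 0.002 0.008] F [ 0.7 -0.1  0.8] w 0.998 j6 -0.93
```

```bash
python3 -m creep '[[-2,3,-1,0,0,0,1],[0,0,0,0,0,0,-1],[0,0,0,0,0,0,-1],[0,0,0,0,0,0,-1],[0,0,0,0,0,0,-1],[0,0,0,0,0,0,-1],[0,0,0,0,0,0,-1]]'; python3 - <<'E'
from h import *
toolmove((.436,.174,.012),np.radians(68))
E
```

```text
t: 4.25
tcp_pos: [0.4371, 0.1747, 0.0125]
ee_rot: [-0.931, 1.356, 0.92]
contact_force: [-0.3, 0.4, 0.6]
width: 0.639
4.25 [0.4371 0.1747 0.0125] toolshift [ 0.5  0.8 -1. ] jaw deg 68.36 turn [0.006 0.003 0.01 ] F [-0.3  0.4  0.6] w 0.639 j6 -0.93
```

```bash
python3 -m creep '[[-25,0,0,0,0,0,-1],[-40,0,0,0,0,0,-1],[-20,0,0,0,0,0,-1],[0,-18,-42,0,0,0,-1],[0,-18,-42,0,0,0,-1],[0,-18,-42,0,0,0,-1],[0,-16,-36,0,0,0,-1],[0,0,0,0,0,0,-1]]'; python3 -m creep '[[0,0,0,0,0,0,-1],[0,0,0,0,0,0,-1],[0,0,0,0,0,0,-1]]'; python3 - <<'E'
from h import *
toolmove((.4437,-.0115,.0165),np.radians(68))
E
```

```text
t: 5.05
tcp_pos: [0.4404, -0.0063, 0.0984]
ee_rot: [-0.936, 1.358, 0.927]
contact_force: [-0.0, 0.0, -0.7]
width: 0.636
t: 5.35
tcp_pos: [0.4397, -0.0052, 0.0974]
ee_rot: [-0.934, 1.359, 0.928]
contact_force: [-0.2, 0.1, -0.7]
width: 0.64
5.35 [ 0.4397 -0.0052  0.0974] toolshift [80.9 -5.7 -4.4] jaw deg 68.72 turn [0.013 0.001 0.004] F [-0.2  0.1 -0.7] w 0.64 j6 -1.34
```

```bash
python3 -m creep '[[20,-6,-4,0,0,0,-1],[25,0,0,0,0,0,-1],[12,0,0,0,0,0,-1],[4,0,0,0,0,0,-1],[0,0,0,0,0,0,-1],[0,0,0,0,0,0,-1],[0,0,0,0,0,0,-1]]'; python3 - <<'E'
from h import *
toolmove((.4437,-.0115,.0165),np.radians(68)); shot("wrist","w3")
E
```

```text
t: 6.05
tcp_pos: [0.4463, -0.0056, 0.037]
ee_rot: [-0.943, 1.351, 0.935]
contact_force: [0.0, -0.6, -1.0]
width: 0.634
6.05 [ 0.4463 -0.0056  0.037 ] toolshift [20.5  0.6 -6.5] jaw deg 69.35 turn [0.024 0.003 0.008] F [ 0.  -0.6 -1. ] w 0.634 j6 -1.35
```

View pics/w3.png

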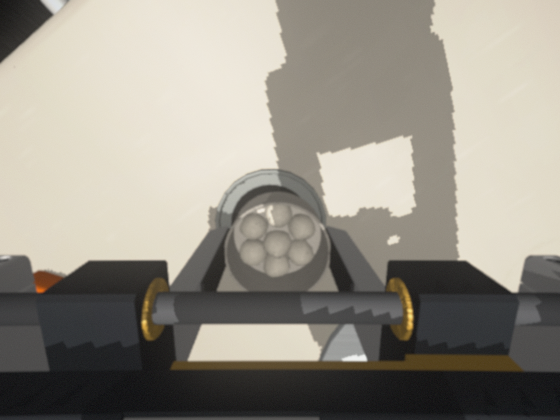

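The tin is gripped at (278,243), above the round nest. The nest's rim arc peaks at (271,170) with sides at x≈217 and 326, so the tin needs a shift of a few mm to the left (tool −z).

```bash
python3 - <<'E'
from h import *
w=shot("wrist"); r=toolmove((.4437,-.0115,.0165))
t=toplane(w,[(271.5,170)],.007)[0]; l,rt=toplane(w,[(217,218),(326,218)],.007)
print("top",t,"l",l,"r",rt,np.linalg.norm(l-rt))
print("centre from top",t-r[:2,1]*.0415, "mid lr",(l+rt)/2)
E
python3 -m creep '[[3,1,-6,0,0,0.008,-1],[0,0,0,0,0,0,-1],[0,0,0,0,0,0,-1]]'; python3 - <<'E'
from h import *
toolmove((.4437,-.0115,.0165))
E
```

```text
6.15 [ 0.4465 -0.0058  0.0371] toolshift [20.6  0.8 -6.4] jaw deg 69.34 F [ 0.3  0.5 -0.8] w 0.638 j6 -1.35
top [0.40645337 0.00401882] l [ 0.42558432 -0.04640394] r [0.45406654 0.02911152] 0.0807082451075144
centre from top [ 0.44528268 -0.01062369] mid lr [ 0.43982543 -0.00864621]
t: 6.45
tcp_pos: [0.444, -0.0119, 0.0351]
ee_rot: [-0.939, 1.355, 0.939]
contact_force: [0.3, 0.5, -0.8]
width: 0.635
6.45 [ 0.444  -0.0119  0.0351] toolshift [18.6  0.5  0.2] jaw deg 69.32 F [ 0.3  0.5 -0.8] w 0.635 j6 -1.37
```

Position matches. Down in small steps, then a check before release.

```bash
python3 -m creep '[[9,0,0,0,0,0,-1],[6,0,0,0,0,0,-1],[3,0,0,0,0,0,-1],[0,0,0,0,0,0,-1],[0,0,0,0,0,0,-1]]'; python3 - <<'E'
from h import *
toolmove((.4437,-.0115,.0165))
E
```

```text
t: 6.95
tcp_pos: [0.4443, -0.0121, 0.0156]
ee_rot: [-0.939, 1.354, 0.938]
contact_force: [-0.7, 0.3, 0.9]
width: 0.637
6.95 [ 0.4443 -0.0121  0.0156] toolshift [-0.9  0.8  0.4] jaw deg 69.29 F [-0.7  0.3  0.9] w 0.637 j6 -1.37
```

```bash
python3 -m creep '[[0,0,0,0,0,0,1],[0,0,0,0,0,0,1],[0,0,0,0,0,0,1],[0,0,0,0,0,0,1],[0,0,0,0,0,0,1],[-10,0,0,0,0,0,1],[-40,0,0,0,0,0,1],[-40,0,0,0,0,0,1]]'; python3 -m creep '[[-30,0,0,0,0,0,1],[0,16,42,0,0,0,1],[0,16,42,0,0,0,1],[0,16,42,0,0,0,1],[0,16,42,0,0,0,1],[0,16,42,0,0,0,1],[0,16,42,0,0,0,1],[0,15,40,0,0,0,1]]';  python3 -m creep '[[0,5,20,0,0,0,1],[0,0,0,0,0,0,1],[0,0,0,0,0,0,1],[0,0,0,0,0,0,1],[0,0,0,0,0,0,1]]'; python3 - <<'E'
from h import *
toolmove((.446,.345,.1)); w=shot("wrist","w4"); im=w["image"]
hsv=cv2.cvtColor(im,cv2.COLOR_BGR2HSV)
u,v=proj(w,[(.446,.345,.015)])[0].astype(int); print(u,v)
x0,y0=max(u-80,0),max(v-80,0); s=hsv[y0:v+80,x0:u+80]
m=((s[...,1]<30)&(s[...,2]>195)).astype(np.uint8)
m=cv2.morphologyEx(m,cv2.MORPH_CLOSE,np.ones((5,5))); m=cv2.morphologyEx(m,cv2.MORPH_OPEN,np.ones((5,5)))
N,L,S,C=cv2.connectedComponentsWithStats(m)
for i in range(1,N):
    if S[i,4]>300:
        ys,xs=np.nonzero(L==i); q=toplane(w,np.c_[xs+x0,ys+y0],.015)
        print(S[i],cv2.minAreaRect((q*1000).astype(np.float32)))
# tin check by side cam
d=shot("side"); g=d["image"]; p=proj(d,[(.4437,-.0115,.02)])[0].astype(int)
cv2.imwrite("pics/t2.png",np.hstack([cv2.resize(im[0:330,100:500],(480,396)),cv2.resize(g[p[1]-33:p[1]+33,p[0]-25:p[0]+25],(300,396),interpolation=cv2.INTER_CUBIC)]))
E
```

```text
t: 7.75
tcp_pos: [0.4396, -0.0115, 0.1035]
ee_rot: [-0.932, 1.364, 0.947]
contact_force: [1.1, -0.0, -0.2]
width: 1.0
t: 8.55
tcp_pos: [0.4485, 0.3062, 0.153]
ee_rot: [-0.932, 1.345, 0.919]
contact_force: [0.4, 0.6, 0.8]
width: 1.0
t: 9.05
tcp_pos: [0.4503, 0.3304, 0.1553]
ee_rot: [-0.936, 1.341, 0.923]
contact_force: [-0.4, -0.5, 0.3]
width: 0.999
9.05 [0.4503 0.3304 0.1553] toolshift [55.3 10.2 11.4] jaw deg 68.81 F [-0.4 -0.5  0.3] w 0.999 j6 -0.67
287 183
[  78   54   50   44 1073] ((451.7893371582031, 363.7427062988281), (63.398258209228516, 36.56800079345703), 30.186450958251953)
[  0 131  53  29 927] ((494.36431884765625, 258.89837646484375), (60.93932342529297, 34.98430633544922), 68.43017578125)
```

View pics/t2.png

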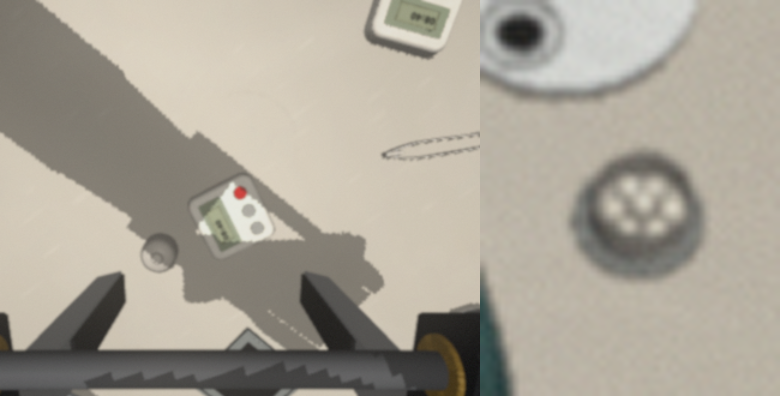

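The tin sits inside the round nest's rim (right panel). Timer A is half in shadow, with crop corners at about (190,210), (243,175), (274,222) and (222,258). The snuffer is at (158,252), left of it.

```bash
python3 - <<'E'
from h import *
w=shot("wrist"); p=np.array([(190,210),(243,175),(274,222),(222,258)])/1.2+(100,0)
q=toplane(w,p,.015); print(q.round(4).tolist(),"c",q.mean(0).round(4),"snuf",toplane(w,[(158/1.2+100,252/1.2)],.02))
e=np.roll(q,-1,0)-q; print("len",np.linalg.norm(e,axis=1).round(4),"ang",np.degrees(np.arctan2(e[:,1],e[:,0])).round(1)%90)
im=w["image"]; g=cv2.cvtColor(im,cv2.COLOR_BGR2GRAY)
toolmove((*q.mean(0),.1))
# square nest orientation from side and scene images: outer grey frame
E
```

```text
[[0.4258, 0.3189], [0.4138, 0.3744], [0.464, 0.3865], [0.479, 0.3298]] c [0.4456 0.3524] snuf [[0.45057958 0.27742169]]
len [0.0568 0.0517 0.0586 0.0543] ang [12.2 13.6 14.8 11.6]
9.2 [0.4503 0.3307 0.1553] toolshift [55.3 13.2 17.9] jaw deg 68.81 F [-1.  -0.6  0.9] w 1.005 j6 -0.67
```

```bash
python3 -m creep '[[0,0,0,0.15,0,0,1],[0,0,0,0.15,0,0,1],[0,0,0,0.15,0,0,1],[0,0,0,0.15,0,0,1],[0,0,0,0.15,0,0,1],[0,0,0,0.15,0,0,1],[0,0,0,0.07,0,0,1],[0,0,0,0,0,0,1]]'; python3 -m creep '[[0,17,0,0,0,0,1],[0,0,0,0,0,0,1],[0,0,0,0,0,0,1],[0,0,0,0,0,0,1]]'; python3 - <<'E'
from h import *
toolmove((.446,.348,.1),np.radians(13)); w=shot("wrist","w5")
d=shot("side","s5")
print(proj(w,[(.446,.348,.015),(.621,.306,.007)]))
E
```

```text
t: 10.0
tcp_pos: [0.4513, 0.3254, 0.1558]
ee_rot: [-0.17, 1.543, 0.173]
contact_force: [0.0, 0.5, -0.2]
width: 1.0
t: 10.4
tcp_pos: [0.4473, 0.3432, 0.1559]
ee_rot: [-0.172, 1.542, 0.176]
contact_force: [-0.1, 0.3, -0.6]
width: 0.999
10.4 [0.4473 0.3432 0.1559] toolshift [55.9  5.  -1.4] jaw deg 12.75 turn [-0.004  0.021  0.   ] F [-0.1  0.3 -0.6] w 0.999 j6 0.34
[[274.77495288 188.44526554]
 [409.05895911 251.80175301]]
```

View pics/w5.png

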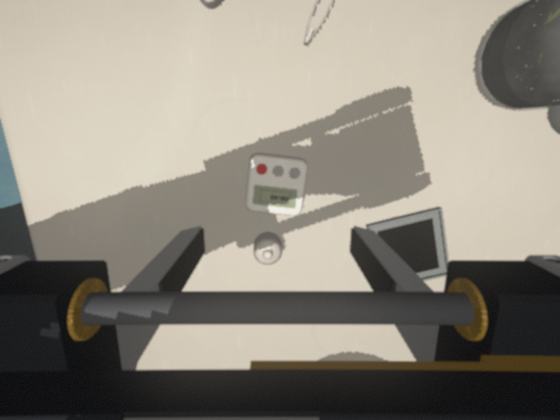

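The timer is at (277,184) between the fingers, turned about 4° in the image. The snuffer at (267,250) is clear of the finger lines, and the square nest's corners are at (368,224), (441,208) and (447,272).

```bash
python3 - <<'E'
from h import *
w=shot("wrist")
q=toplane(w,[(250,154),(307,159),(303,214),(247,208)],.015)
e=np.roll(q,-1,0)-q; print(q.mean(0).round(4),"len",np.linalg.norm(e,axis=1).round(4),"ang",np.degrees(np.arctan2(e[:,1],e[:,0])).round(1)%90)
n=toplane(w,[(368,224),(441,208),(447,272)],.007); e=np.diff(n,axis=0)
print("nest c",((n[0]+n[2])/2).round(4),"len",np.linalg.norm(e,axis=1).round(4),"ang",np.degrees(np.arctan2(e[:,1],e[:,0])).round(1)%90)
print("snuf",toplane(w,[(267,249)],.02))
toolmove((*q.mean(0),.007),np.radians(10))
E
```

```text
[0.4473 0.3527] len [0.0616 0.0618 0.0634 0.06  ] ang [ 7.7 10.   6.1  8.3]
nest c [0.6188 0.3095] len [0.0855 0.083 ] ang [25.6 25.2]
snuf [[0.45258091 0.27808436]]
10.55 [0.4474 0.3429 0.1559] toolshift [149.    9.7  -1.2] jaw deg 12.7 turn [ 0.047  0.021 -0.   ] F [ 0.2 -0.5  0.5] w 1.001 j6 0.34
```

```bash
python3 -m creep '[[20,6,-1,0.07,0.02,0,1],[40,0,0,0,0,0,1],[35,0,0,0,0,0,1],[20,0,0,0,0,0,1],[0,0,0,0,0,0,1],[0,0,0,0,0,0,1],[0,0,0,0,0,0,1]]'; python3 - <<'E'
from h import *
toolmove((.447,.3495,.007),np.radians(8.5))
E
```

```text
t: 11.25
tcp_pos: [0.4485, 0.3496, 0.0414]
ee_rot: [-0.113, 1.56, 0.119]
contact_force: [-0.0, 0.1, -0.6]
width: 1.002
11.25 [0.4485 0.3496 0.0414] toolshift [34.4 -0.  -1.7] jaw deg 8.49 turn [-0.     0.008 -0.003] F [-0.   0.1 -0.6] w 1.002 j6 0.41
```

```bash
python3 -m creep '[[12,0,-1,0,0,0,1],[12,0,0,0,0,0,1],[4,0,0,0,0,0,1],[0,0,0,0,0,0,1],[0,0,0,0,0,0,1]]'; python3 - <<'E'
from h import *
toolmove((.447,.3495,.0065),np.radians(8.5)); shot("wrist","w6")
E
```

```text
t: 11.75
tcp_pos: [0.4501, 0.3511, 0.0152]
ee_rot: [-0.11, 1.553, 0.122]
contact_force: [0.1, 0.1, -0.2]
width: 0.997
11.75 [0.4501 0.3511 0.0152] toolshift [ 8.7 -1.2 -3.4] jaw deg 8.49 turn [-0.     0.015 -0.007] F [ 0.1  0.1 -0.2] w 0.997 j6 0.41
```

View pics/w6.png

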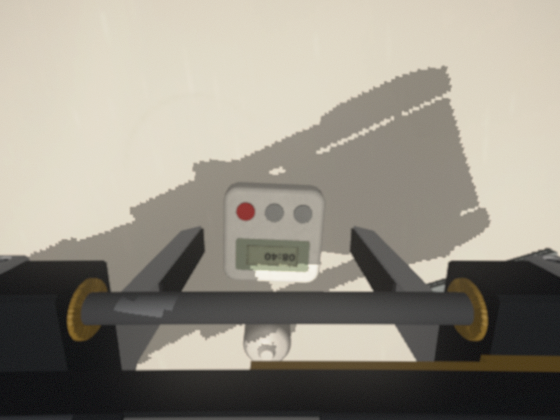

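The timer is square between the fingers, centred at (274,232), with the finger tips at x=203 and 351. Lower and close.

```bash
python3 -m creep '[[6,-1,-3,0,0.01,0,1],[2,0,0,0,0,0,1],[0,0,0,0,0,0,1]]'; python3 - <<'E'
from h import *
toolmove((.447,.3495,.0065),np.radians(8.5))
E
```

```text
t: 12.1
tcp_pos: [0.4475, 0.3499, 0.0072]
ee_rot: [-0.111, 1.563, 0.122]
contact_force: [0.3, -0.1, -0.0]
width: 0.997
12.1 [0.4475 0.3499 0.0072] toolshift [ 0.7 -0.3 -0.6] jaw deg 8.49 turn [-0.     0.005 -0.007] F [ 0.3 -0.1 -0. ] w 0.997 j6 0.41
```

```bash
python3 -m creep '[[1,0,0,0,0,0,-1],[0,0,0,0,0,0,-1],[0,0,0,0,0,0,-1],[0,0,0,0,0,0,-1],[0,0,0,0,0,0,-1],[0,0,0,0,0,0,-1]]'; python3 -m creep '[[-15,0,0,0,0,0,-1],[-40,0,0,0,0,0,-1],[-20,0,0,0,0,0,-1],[0,0,0,0,0,0,-1],[0,0,0,0,0,0,-1]]'; python3 - <<'E'
from h import *
toolmove((.62,.307,.08),np.radians(26))
E
```

```text
t: 12.7
tcp_pos: [0.4477, 0.35, 0.0063]
ee_rot: [-0.11, 1.563, 0.122]
contact_force: [0.0, -0.7, 0.2]
width: 0.699
t: 13.2
tcp_pos: [0.4468, 0.3491, 0.0857]
ee_rot: [-0.111, 1.564, 0.122]
contact_force: [0.4, -0.3, -0.7]
width: 0.7
13.2 [0.4468 0.3491 0.0857] toolshift [  5.9 -67.2 165.1] jaw deg 8.5 turn [-0.305  0.005 -0.006] F [ 0.4 -0.3 -0.7] w 0.7 j6 0.41
```

```bash
python3 -m creep '[[0,-15,37,0,0,0,-1],[0,-16,40,0,0,0,-1],[0,-16,40,0,0,0,-1],[0,-13,34,0,0,0,-1],[0,-7,14,0,0,0,-1],[0,0,0,-0.15,0,0,-1],[0,0,0,-0.15,0,0,-1],[0,0,0,0,0,0,-1]]';python3 -m creep '[[0,0,0,0,0,0,-1],[0,0,0,0,0,0,-1]]';  python3 - <<'E'
from h import *
toolmove((.6205,.307,.0105),np.radians(26)); w=shot("wrist","w7")
print(proj(w,[(.6205,.307,.007)]))
E
```

```text
t: 14.0
tcp_pos: [0.6208, 0.303, 0.0716]
ee_rot: [-0.357, 1.555, 0.363]
contact_force: [-0.5, 0.8, -0.3]
width: 0.699
t: 14.2
tcp_pos: [0.6195, 0.3026, 0.0691]
ee_rot: [-0.354, 1.56, 0.359]
contact_force: [0.5, 0.7, -1.6]
width: 0.7
14.2 [0.6195 0.3026 0.0691] toolshift [58.5  3.1  3.9] jaw deg 25.97 turn [-0.001 -0.017 -0.007] F [ 0.5  0.7 -1.6] w 0.7 j6 -0.08
[[282.75909884 208.82900454]]
```

View pics/w7.png

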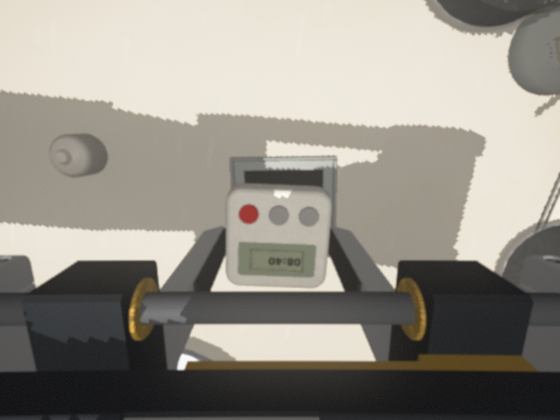

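The nest's sides are at x=230 and 337 and its far edge is at y=158, parallel to the held timer (226–331). That agrees with the projected centre (283,209), so I'll correct by +3/+4 mm and lower.

```bash
python3 -m creep '[[10,3,4,0,-0.015,-0.005,-1],[20,0,0,0,0,0,-1],[10,0,0,0,0,0,-1],[0,0,0,0,0,0,-1],[0,0,0,0,0,0,-1],[0,0,0,0,0,0,-1]]';  python3 - <<'E'
from h import *
toolmove((.6205,.307,.0105),np.radians(26))
E
```

```text
t: 14.85
tcp_pos: [0.6216, 0.3086, 0.0303]
ee_rot: [-0.351, 1.541, 0.354]
contact_force: [-1.2, 0.0, -0.1]
width: 0.699
14.85 [0.6216 0.3086 0.0303] toolshift [19.8 -1.  -1.7] jaw deg 25.77 turn [-0.004  0.002 -0.002] F [-1.2  0.  -0.1] w 0.699 j6 -0.07
```

```bash
python3 -m creep '[[8,-1,-1,0,0,0,-1],[6,0,0,0,0,0,-1],[4,0,0,0,0,0,-1],[1,0,0,0,0,0,-1],[0,0,0,0,0,0,-1],[0,0,0,0,0,0,-1]]';  python3 - <<'E'
from h import *
toolmove((.6205,.307,.0105),np.radians(26))
E
```

```text
t: 15.45
tcp_pos: [0.6223, 0.3074, 0.0118]
ee_rot: [-0.35, 1.537, 0.354]
contact_force: [-0.2, -0.6, -1.1]
width: 0.697
15.45 [0.6223 0.3074 0.0118] toolshift [ 1.2  0.4 -1.8] jaw deg 25.73 turn [-0.005  0.005 -0.002] F [-0.2 -0.6 -1.1] w 0.697 j6 -0.07
```

```bash
python3 -m creep '[[1.5,0,-1,0,0,0,-1],[0,0,0,0,0,0,1],[0,0,0,0,0,0,1],[0,0,0,0,0,0,1],[0,0,0,0,0,0,1],[0,0,0,0,0,0,1],[-8,0,0,0,0,0,1],[-40,0,0,0,0,0,1]]'; python3 -m creep '[[-40,0,0,0,0,0,1],[-40,0,0,0,0,0,1],[0,0,0,0,0,0,1],[0,0,0,0,0,0,1]]'; python3 - <<'E'
from h import *
toolmove((.441,-.173,.15)); w=shot("wrist","w8"); d=shot("side"); g=d["image"]; p=proj(d,[(.621,.307,.01)])[0].astype(int)
cv2.imwrite("pics/t8.png",np.hstack([cv2.resize(w["image"][80:330,140:420],(448,400)),cv2.resize(g[p[1]-33:p[1]+33,p[0]-25:p[0]+25],(300,400),interpolation=cv2.INTER_CUBIC)]))
E
```

```text
t: 16.25
tcp_pos: [0.6175, 0.3053, 0.0532]
ee_rot: [-0.352, 1.549, 0.353]
contact_force: [0.8, -0.0, -0.5]
width: 1.003
t: 16.65
tcp_pos: [0.6207, 0.3065, 0.1452]
ee_rot: [-0.349, 1.536, 0.354]
contact_force: [0.1, 0.4, -0.6]
width: 1.001
16.65 [0.6207 0.3065 0.1452] toolshift [  -7.7 -353.9 -370. ] jaw deg 25.73 F [ 0.1  0.4 -0.6] w 1.001 j6 -0.07
```

View pics/t8.png

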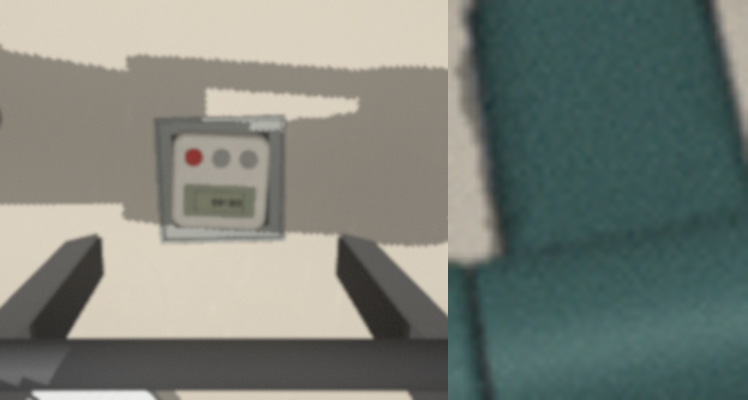

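The timer lies flat inside the square nest with margin on all four sides. On to the lighter, measured by colour.

```bash
python3 -m creep '[[0,-33,-34,0,0,0,1],[0,-33,-34,0,0,0,1],[0,-33,-34,0,0,0,1],[0,-33,-34,0,0,0,1],[0,-33,-34,0,0,0,1],[0,-33,-34,0,0,0,1],[0,-33,-34,0,0,0,1],[0,-33,-34,0,0,0,1]]'; python3 -m creep '[[0,-33,-34,0,0,0,1],[0,-30,-34,0,0,0,1],[0,-10,-16,0.1,0,0,1],[0,0,0,0.15,0,0,1],[0,0,0,0.15,0,0,1],[0,0,0,0.15,0,0,1],[0,0,0,0.15,0,0,1],[0,0,0,0.15,0,0,1]]';python3 -m creep '[[0,0,0,0.15,0,0,1],[0,0,0,0.15,0,0,1],[0,0,0,0.05,0,0,1],[0,0,0,0,0,0,1],[0,0,0,0,0,0,1]]'; cat >> h.py <<'E'
def lighter(c,z=.024):
    hsv=cv2.cvtColor(c["image"],cv2.COLOR_BGR2HSV)
    m=((hsv[...,1]>140)&(hsv[...,0]<20)&(hsv[...,2]>70)).astype(np.uint8)
    N,L,S,C=cv2.connectedComponentsWithStats(m)
    for i in range(1,N):
        if S[i,4]>40:
            ys,xs=np.nonzero(L==i); q=toplane(c,np.c_[xs,ys],z); rr=cv2.minAreaRect((q*1000).astype(np.float32))
            u=np.linalg.svd(q-q.mean(0),full_matrices=False)[2][0]
            print("orange",S[i],"c",q.mean(0).round(4),"rect",np.round(rr[0],1),np.round(rr[1],1),"axis",np.degrees(np.arctan2(u[1],u[0])).round(1)%180)
E
python3 - <<'E'
from h import *
toolmove((.441,-.173,.15),np.radians(-43)); w=shot("wrist","w9"); lighter(w); print(proj(w,[(.441,-.173,.024),(.447,-.275,.07)]).round())
E
```

```text
t: 17.55
tcp_pos: [0.4789, -0.0564, 0.1245]
ee_rot: [-0.356, 1.564, 0.369]
contact_force: [-0.7, -0.7, 0.1]
width: 1.003
t: 18.35
tcp_pos: [0.4213, -0.1656, 0.1099]
ee_rot: [0.314, 1.601, -0.31]
contact_force: [0.6, 0.4, -0.7]
width: 1.002
t: 18.85
tcp_pos: [0.4158, -0.1629, 0.1008]
ee_rot: [0.587, 1.56, -0.594]
contact_force: [-0.4, -0.0, 0.4]
width: 0.997
18.85 [ 0.4158 -0.1629  0.1008] toolshift [-50.9   8.2  22.2] jaw deg -42.89 turn [ 0.003 -0.063  0.029] F [-0.4 -0.   0.4] w 0.997 j6 0.26
orange [304 165  12  63 726] c [ 0.4392 -0.1733] rect [ 438.9 -173.8] [56.5  9.8] axis 48.19999999999999
orange [486 356  19  14  56] c [ 0.4643 -0.42  ] rect [ 465.7 -419. ] [12.3 18.6] axis 105.8
orange [252 361  17   8  55] c [ 0.2802 -0.2768] rect [ 280.2 -276.1] [ 8.9 17.1] axis 149.7
orange [268 361  29   8 111] c [ 0.2976 -0.2909] rect [ 298.  -290.7] [ 8.9 29.6] axis 140.2
orange [426 362  24   8  62] c [ 0.4199 -0.3916] rect [ 419.  -389.8] [ 8.5 22.1] axis 149.8
orange [452 362  25   8  61] c [ 0.4371 -0.4051] rect [ 438.3 -405.1] [ 8.4 22.5] axis 140.3
[[311. 195.]
 [406. 299.]]
```

```bash
python3 -m creep '[[0,12,22,-0.09,-0.06,0.03,1],[0,0,0,0,0,0,1],[0,0,0,0,0,0,1],[0,0,0,0,0,0,1]]'; python3 - <<'E'
from h import *
toolmove((.443,-.169,.1),np.radians(-42)); w=shot("wrist","w10"); lighter(w)
v=w["image"][120:320,170:420]; cv2.imwrite("pics/w10c.png",cv2.resize(v,None,fx=3,fy=3,interpolation=cv2.INTER_CUBIC))
E
```

```text
t: 19.3
tcp_pos: [0.4386, -0.1684, 0.0976]
ee_rot: [0.518, 1.516, -0.51]
contact_force: [0.8, 0.0, -0.4]
width: 1.001
19.3 [ 0.4386 -0.1684  0.0976] toolshift [-2.5  2.2  3.9] jaw deg -37.58 turn [ 0.077 -0.008 -0.002] F [ 0.8  0.  -0.4] w 1.001 j6 0.17
orange [274 182  16  62 687] c [ 0.4394 -0.1735] rect [ 438.8 -174.2] [57.  10.1] axis 48.099999999999994
```

View pics/w10c.png

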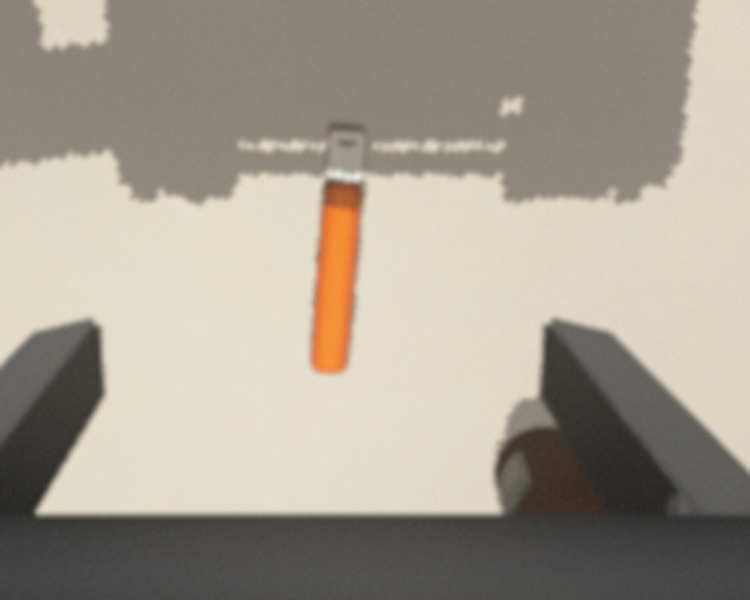

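The lighter lies between the fingers, with its metal head up at (346,130) and its lower end at (329,372) in the crop. The bottle at (540,460) is clear of the finger.

```bash
python3 - <<'E'
from h import *
w=shot("wrist"); q=toplane(w,[(285.2,163.3),(279.7,244)],.023); e=q[0]-q[1]
print(q.round(4).tolist(),"c",q.mean(0).round(4),np.linalg.norm(e).round(4),np.degrees(np.arctan2(e[1],e[0])).round(1))
toolmove((*q.mean(0),.007),np.radians(-42)) 
E
```

```text
[[0.4681, -0.1409], [0.4195, -0.1967]] c [ 0.4438 -0.1688] 0.074 49.0
19.4 [ 0.4387 -0.1684  0.0976] toolshift [90.6  2.5  5. ] jaw deg -37.56 turn [ 0.077 -0.008 -0.003] F [-0.2 -0.7 -0.6] w 1.002 j6 0.16
```

```bash
python3 -m creep '[[15,2,4,0.07,0,0,1],[30,0,0,0,0,0,1],[15,0,0,0,0,0,1],[0,0,0,0,0,0,1],[0,0,0,0,0,0,1],[0,0,0,0,0,0,1]]'; python3 - <<'E'
from h import *
toolmove((.443,-.170,.007),np.radians(-42)); lighter(shot("wrist"))
E
```

```text
t: 20.0
tcp_pos: [0.4439, -0.1696, 0.0387]
ee_rot: [0.575, 1.498, -0.569]
contact_force: [0.6, -0.1, 0.3]
width: 1.001
20.0 [ 0.4439 -0.1696  0.0387] toolshift [31.7 -1.  -0.3] jaw deg -41.86 turn [ 0.002 -0.005 -0.002] F [ 0.6 -0.1  0.3] w 1.001 j6 0.24
orange [ 269  199   15   79 1139] c [ 0.4399 -0.1735] rect [ 439.2 -174.5] [57.8  9.9] axis 47.900000000000006
orange [366 341  25  28 150] c [ 0.4312 -0.2951] rect [ 431.9 -296.8] [26.1 12.7] axis 79.5
```

```bash
python3 -m creep '[[12,0,0,0,0,0,1],[10,0,0,0,0,0,1],[7,0,0,0,0,0,1],[3,0,0,0,0,0,1],[0,0,0,0,0,0,1]]'; python3 - <<'E'
from h import *
toolmove((.443,-.170,.007),np.radians(-42))
E
```

```text
t: 20.55
tcp_pos: [0.4452, -0.1702, 0.006]
ee_rot: [0.574, 1.494, -0.569]
contact_force: [-0.4, 0.9, -0.5]
width: 1.004
20.55 [ 0.4452 -0.1702  0.006 ] toolshift [-1.  -1.3 -1.8] jaw deg -41.87 turn [ 0.002 -0.001 -0.003] F [-0.4  0.9 -0.5] w 1.004 j6 0.24
```

```bash
python3 -m creep '[[0,-1,-2,0,0,0,-1],[0,0,0,0,0,0,-1],[0,0,0,0,0,0,-1],[0,0,0,0,0,0,-1],[0,0,0,0,0,0,-1],[0,0,0,0,0,0,-1],[0,0,0,0,0,0,-1],[0,0,0,0,0,0,-1]]'; python3 -m creep '[[0,0,0,0,0,0,-1],[0,0,0,0,0,0,-1],[0,0,0,0,0,0,-1]]'; python3 -m creep '[[-15,0,0,0,0,0,-1],[-40,0,0,0,0,0,-1],[-50,0,0,0,0,0,-1],[0,0,0,0,0,0,-1],[0,0,0,0,0,0,-1]]'; python3 - <<'E'
from h import *
toolmove((.63,-.27,.1),np.radians(-66)); lighter(shot("wrist"),sensors.get_obs()["tcp_pos"][2]+.016)
E
```

```text
t: 21.35
tcp_pos: [0.4437, -0.17, 0.0071]
ee_rot: [0.574, 1.491, -0.569]
contact_force: [0.0, -0.4, 0.4]
width: 0.353
t: 21.65
tcp_pos: [0.4437, -0.17, 0.007]
ee_rot: [0.574, 1.491, -0.569]
contact_force: [-0.9, 1.0, 0.3]
width: 0.125
t: 22.15
tcp_pos: [0.4416, -0.1693, 0.1133]
ee_rot: [0.575, 1.497, -0.569]
contact_force: [-0.3, -0.4, -0.9]
width: 0.121
22.15 [ 0.4416 -0.1693  0.1133] toolshift [ 12.6  50.7 207.5] jaw deg -41.87 turn [ 0.421 -0.005 -0.002] F [-0.3 -0.4 -0.9] w 0.121 j6 0.24
orange [ 267  210   21   83 1506] c [ 0.4402 -0.1717] rect [ 440.  -172.1] [52.1 12. ] axis 48.099999999999994
orange [246 281   7  20  56] c [ 0.4104 -0.1793] rect [ 410.6 -179.5] [12.8  2.9] axis 39.80000000000001
orange [302 281   7  58 148] c [ 0.4297 -0.2099] rect [ 427.5 -212.5] [39.9  3.6] axis 51.19999999999999
orange [254 361  31   8  89] c [ 0.3844 -0.2275] rect [ 383.8 -227. ] [ 5.4 19.6] axis 136.6
orange [285 361  14   8  43] c [ 0.3949 -0.2365] rect [ 395.1 -236.4] [5.5 8.1] axis 135.9
```

```bash
python3 -m creep '[[0,10,40,0,0,0,-1],[0,10,42,0,0,0,-1],[0,10,42,0,0,0,-1],[0,10,42,0,0,0,-1],[0,7,28,0,0,0,-1],[0,0,0,0.14,0,0,-1],[0,0,0,0.14,0,0,-1],[0,0,0,0.14,0,0,-1]]'; python3 -m creep '[[0,0,0,0,0,0,-1],[0,0,0,0,0,0,-1],[0,0,0,0,0,0,-1]]'; python3 - <<'E'
from h import *
toolmove((.63,-.27,.011),np.radians(-66)); w=shot("wrist","w11")
print(proj(w,[(.63,-.27,.007)]))
v=w["image"][100:320,160:420]; cv2.imwrite("pics/w11c.png",cv2.resize(v,None,fx=3,fy=2.7,interpolation=cv2.INTER_CUBIC))
E
```

```text
t: 23.0
tcp_pos: [0.6167, -0.2634, 0.0913]
ee_rot: [0.911, 1.406, -0.91]
contact_force: [-0.1, 0.7, -0.2]
width: 0.128
t: 23.3
tcp_pos: [0.6145, -0.2623, 0.0855]
ee_rot: [0.907, 1.416, -0.908]
contact_force: [-1.1, 0.2, -0.7]
width: 0.123
23.3 [ 0.6145 -0.2623  0.0855] toolshift [73.7 12.8 15.7] jaw deg -66.56 turn [-0.009 -0.033  0.022] F [-1.1  0.2 -0.7] w 0.123 j6 0.67
[[293.78369454 193.18694083]]
```

View pics/w11c.png

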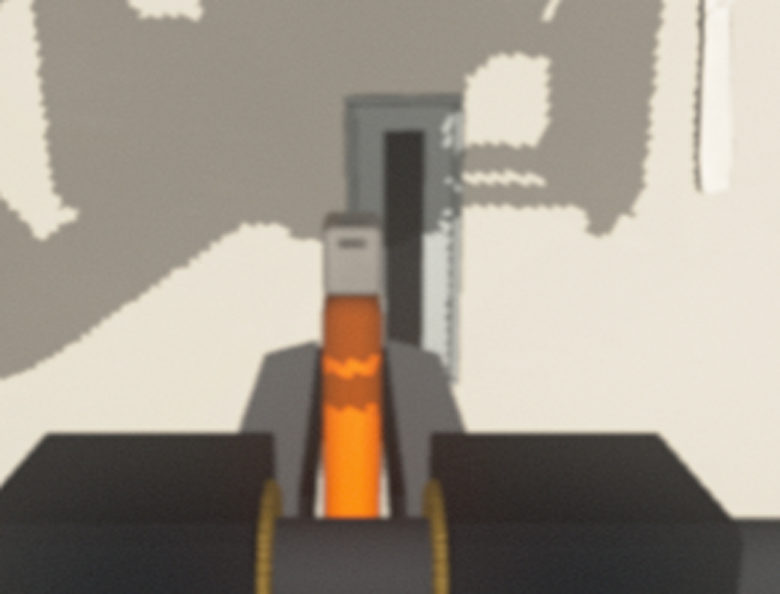

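```bash
python3 - <<'E'
from h import *
w=shot("wrist"); r=toolmove((.63,-.27,.011),np.radians(-66)); o=sensors.get_obs(); p=o["tcp_pos"]
t=toplane(w,[(294.7,135)],.007)[0]; print("slot far edge",t,"centre",t-r[:2,1]*.049)
h=toplane(w,[(160+352/3,179.6)],p[2]+.017)[0]; 
f=lambda q:((q-p[:2])@r[:2,1:]*1000).round(1)
print("tip rel tcp (y,z)",f(h),"slot edge rel",f(t),"need shift so tip is 11 short:",f(t)-f(h)-[11,0])
E
```

```text
23.4 [ 0.6146 -0.2624  0.0859] toolshift [74.2 12.7 15.5] jaw deg -66.6 turn [-0.01  -0.033  0.022] F [-0.6 -0.4  0.3] w 0.121 j6 0.67
slot far edge [ 0.67626446 -0.24983323] centre [ 0.63131734 -0.26931725]
tip rel tcp (y,z) [41.3  1.5] slot edge rel [61.5 12.9] need shift so tip is 11 short: [ 9.2 11.4]
```

The slot nest is parallel to the lighter. Its strip is centred at crop x=404, its far edge is at y=95, and the lighter is at x=352 with its tip at y=215. Level the tool, shift and lower part-way, then re-measure.

```bash
python3 -m creep '[[0,11,13,-0.01,-0.033,0.022,-1],[20,0,0,0,0,0,-1],[15,0,0,0,0,0,-1],[0,0,0,0,0,0,-1],[0,0,0,0,0,0,-1],[0,0,0,0,0,0,-1]]'; python3 - <<'E'
from h import *
toolmove((.63,-.27,.011),np.radians(-66)); w=shot("wrist","w12")
print(proj(w,[(.63,-.27,.007)]))
v=w["image"][100:320,160:420]; cv2.imwrite("pics/w12c.png",cv2.resize(v,None,fx=3,fy=2.7,interpolation=cv2.INTER_CUBIC))
E
```

```text
t: 24.0
tcp_pos: [0.6311, -0.2705, 0.0516]
ee_rot: [0.892, 1.374, -0.891]
contact_force: [-0.4, 0.5, 0.1]
width: 0.121
24.0 [ 0.6311 -0.2705  0.0516] toolshift [40.6 -1.  -1.1] jaw deg -65.76 turn [ 0.004  0.004 -0.004] F [-0.4  0.5  0.1] w 0.121 j6 0.66
[[274.47045175 219.03647452]]
```

View pics/w12c.png

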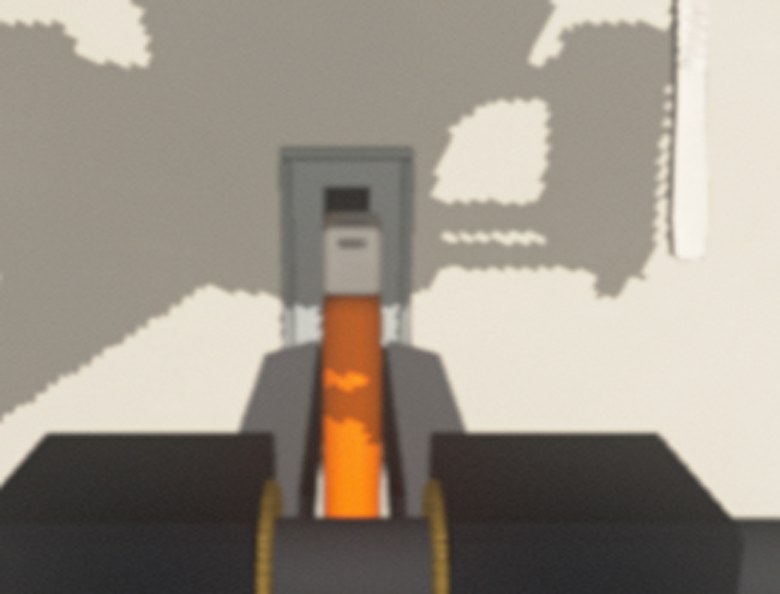

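The lighter (x=352) is over the slot's centreline (x=347), with the tip at y=215 and the slot's far edge at y=147.

```bash
python3 - <<'E'
from h import *
w=shot("wrist"); r=toolmove((.63,-.27,.011),np.radians(-66)); p=sensors.get_obs()["tcp_pos"]
t=toplane(w,[(160+347/3,154.4)],.007)[0]; h=toplane(w,[(160+352/3,179.6)],p[2]+.017)[0]
f=lambda q:((q-p[:2])@r[:2,1:]*1000).round(1)
print("tip rel",f(h),"edge rel",f(t),"shift",f(t)-f(h)-[11,0])
E
python3 -m creep '[[10,-1,-1,0,0,0,-1],[12,0,0,0,0,0,-1],[8,0,0,0,0,0,-1],[0,0,0,0,0,0,-1],[0,0,0,0,0,0,-1]]'; python3 - <<'E'
from h import *
toolmove((.63,-.27,.011),np.radians(-66))
E
```

```text
24.1 [ 0.6315 -0.2707  0.0521] toolshift [41.1 -1.3 -1.4] jaw deg -65.77 turn [ 0.004  0.005 -0.004] F [-0.2  0.8  0.5] w 0.123 j6 0.66
tip rel [40.7  0.9] edge rel [49.8 -0.1] shift [-1.9 -1. ]
t: 24.6
tcp_pos: [0.6304, -0.2703, 0.0201]
ee_rot: [0.892, 1.372, -0.89]
contact_force: [0.1, 0.4, 0.1]
width: 0.121
24.6 [ 0.6304 -0.2703  0.0201] toolshift [ 9.1 -0.3 -0.5] jaw deg -65.76 turn [ 0.004  0.006 -0.005] F [0.1 0.4 0.1] w 0.121 j6 0.66
```

```bash
python3 -m creep '[[5,0,0,0,0,0,-1],[4,0,0,0,0,0,-1],[1.5,0,0,0,0,0,-1],[0,0,0,0,0,0,-1],[0,0,0,0,0,0,-1]]'; python3 - <<'E'
from h import *
toolmove((.63,-.27,.010),np.radians(-66))
E
```

```text
t: 25.1
tcp_pos: [0.6313, -0.2708, 0.0104]
ee_rot: [0.892, 1.37, -0.89]
contact_force: [-0.3, 0.1, -1.1]
width: 0.13
25.1 [ 0.6313 -0.2708  0.0104] toolshift [ 0.4 -0.9 -1.2] jaw deg -65.76 turn [ 0.004  0.008 -0.006] F [-0.3  0.1 -1.1] w 0.13 j6 0.66
```

```bash
python3 -m creep '[[0.5,0,-1,0,0,0,-1],[0,0,0,0,0,0,-0.2],[0,0,0,0,0,0,-0.2],[0,0,0,0,0,0,-0.2],[0,0,0,0,0,0,-0.2],[-6,0,0,0,0,0,-0.2],[-30,0,0,0,0,0,-0.2],[-40,0,0,0,0,0,1]]'; python3 -m creep '[[-45,0,0,0,0,0,1],[-30,0,0,0,0,0,1],[0,-20,3,0,0,0,1],[0,0,0,0,0,0,1],[0,0,0,0,0,0,1]]'; python3 - <<'E'
from h import *
toolmove((.444,-.392,.12),np.radians(-66)); w=shot("wrist","w13"); lighter(w,.027); lighter(shot("side"),.027)
p=proj(w,[(.63,-.27,.007)])[0]; print(p)
E
```

```text
t: 25.9
tcp_pos: [0.6258, -0.2672, 0.0793]
ee_rot: [0.893, 1.387, -0.893]
contact_force: [0.8, -0.6, -0.4]
width: 0.454
t: 26.4
tcp_pos: [0.6095, -0.2804, 0.1642]
ee_rot: [0.892, 1.375, -0.892]
contact_force: [-0.1, 1.3, -0.5]
width: 0.873
26.4 [ 0.6095 -0.2804  0.1642] toolshift [  43.8 -196.9   33.7] jaw deg -65.77 turn [ 0.004  0.004 -0.003] F [-0.1  1.3 -0.5] w 0.873 j6 0.63
orange [271 151  10  54 471] c [ 0.6258 -0.2732] rect [ 625.1 -273. ] [57.9  9.7] axis 24.5
orange [397 362  23   7  57] c [ 0.4758 -0.5243] rect [ 475.7 -524. ] [ 8.8 27.5] axis 116.6
orange [176 137   9   9  57] c [0.8498 0.5564] rect [850.1 557.8] [49.2 34.7] axis 25.5
orange [368 203   7  13  43] c [ 0.6149 -0.2732] rect [ 615.9 -272.3] [58. 13.] axis 21.599999999999994
[274.89646617 170.40288102]
```

```bash
python3 -m creep '[[0,-46,8,0,0,0,1],[0,-46,8,0,0,0,1],[0,-46,8,0,0,0,1],[0,-40,7,0,0,0,1],[0,-18,3,0,0,0,1],[0,0,0,0,0,0,1],[0,0,0,0,0,0,1],[0,0,0,0,0,0,1]]'; cat >> h.py <<'E'
def disc(c,P,z,rad,s=1.25,p2=12):
    """Hough circle near world point P at height z of radius rad; prints candidate centres"""
    u,v=proj(c,[(*P,z)])[0]; depth=(np.linalg.inv(c["T"])@np.array([*P,z,1]))[2]; rp=rad*c["fx"]/depth; h=int(rp*2.2)
    x0,y0=int(max(u-h,0)),int(max(v-h,0)); g=cv2.GaussianBlur(cv2.cvtColor(c["image"],cv2.COLOR_BGR2GRAY)[y0:int(v+h),x0:int(u+h)],(3,3),0)
    k=cv2.HoughCircles(g,cv2.HOUGH_GRADIENT,1,6,param1=60,param2=p2,minRadius=int(rp/s),maxRadius=int(rp*s))
    print("pred",u.round(),v.round(),"r",rp.round(1))
    if k is not None:
        for a,b,rr in k[0][:4]: print("  px",a+x0,b+y0,"r",rr,"->",toplane(c,[(a+x0,b+y0)],z)[0].round(4))
E
python3 - <<'E'
from h import *
toolmove((.444,-.392,.12),np.radians(-66)); w=shot("wrist","w14"); disc(w,(.444,-.392),.064,.0165); disc(w,(.447,-.275),.075,.014)
for n in ("side","scene"):
    disc(shot(n),(.444,-.392),.064,.0165,1.4,6)
E
```

```text
t: 27.3
tcp_pos: [0.4371, -0.3883, 0.1451]
ee_rot: [0.897, 1.406, -0.886]
contact_force: [0.6, -0.1, -0.3]
width: 1.004
27.3 [ 0.4371 -0.3883  0.1451] toolshift [24.9  4.9  6.8] jaw deg -65.46 turn [ 0.01  -0.024  0.008] F [ 0.6 -0.1 -0.3] w 1.004 j6 0.32
pred 285.0 201.0 r 18.2
  px 282.5 200.5 r 17.7 -> [ 0.4431 -0.3898]
  px 282.5 186.5 r 14.5 -> [ 0.4548 -0.3844]
  px 280.5 173.5 r 14.4 -> [ 0.4647 -0.3778]
pred 160.0 143.0 r 16.7
  px 161.5 140.5 r 14.6 -> [ 0.4498 -0.2758]
pred 404.0 246.0 r 4.7
  px 413.5 249.5 r 5.2 -> [ 0.4354 -0.4249]
  px 403.5 248.5 r 4.0 -> [ 0.4341 -0.3894]
pred 417.0 271.0 r 6.9
  px 420.5 276.5 r 4.6 -> [ 0.4275 -0.4075]
  px 415.5 266.5 r 6.2 -> [ 0.4575 -0.3839]
  px 427.5 261.5 r 7.0 -> [ 0.4955 -0.4001]
  px 412.5 274.5 r 5.5 -> [ 0.4231 -0.3897]
```

```bash
python3 -m creep '[[0,4,6,0,-0.024,0.008,1],[20,0,0,0,0,0,1],[10,0,0,0,0,0,1],[0,0,0,0,0,0,1],[0,0,0,0,0,0,1],[0,0,0,0,0,0,1]]'; python3 - <<'E'
from h import *
toolmove((.443,-.3905,.03),np.radians(-66)); w=shot("wrist","w15"); disc(w,(.444,-.392),.064,.0165)
E
```

```text
t: 28.05
tcp_pos: [0.4487, -0.3914, 0.1167]
ee_rot: [0.881, 1.374, -0.883]
contact_force: [-0.0, -0.7, 0.3]
width: 1.0
28.05 [ 0.4487 -0.3914  0.1167] toolshift [86.6 -5.1 -4. ] jaw deg -65.1 turn [ 0.016  0.009 -0.004] F [-0.  -0.7  0.3] w 1.0 j6 0.32
pred 274.0 220.0 r 20.1
  px 270.5 220.5 r 18.5 -> [ 0.4429 -0.3897]
  px 269.5 208.5 r 21.0 -> [ 0.4518 -0.3847]
  px 271.5 202.5 r 17.1 -> [ 0.4571 -0.3841]
```

```bash
python3 -m creep '[[0,-5,-4,0.01,0.005,0,1],[20,0,0,0,0,0,1],[30,0,0,0,0,0,1],[20,0,0,0,0,0,1],[8,0,0,0,0,0,1],[0,0,0,0,0,0,1],[0,0,0,0,0,0,1],[0,0,0,0,0,0,1]]'; python3 - <<'E'
from h import *
toolmove((.443,-.3905,.03),np.radians(-66)); w=shot("wrist","w16"); disc(w,(.444,-.392),.064,.0165)
E
```

```text
t: 28.9
tcp_pos: [0.4438, -0.3941, 0.0443]
ee_rot: [0.89, 1.361, -0.894]
contact_force: [-0.4, -0.2, 0.1]
width: 1.0
28.9 [ 0.4438 -0.3941  0.0443] toolshift [14.2  0.6 -3.9] jaw deg -65.92 turn [ 0.002  0.016 -0.008] F [-0.4 -0.2  0.1] w 1.0 j6 0.33
pred 273.0 248.0 r 28.5
  px 269.5 246.5 r 27.7 -> [ 0.4441 -0.39  ]
  px 269.5 223.5 r 23.3 -> [ 0.4569 -0.3843]
  px 264.5 242.5 r 34.4 -> [ 0.4452 -0.3863]
  px 273.5 241.5 r 34.4 -> [ 0.4479 -0.3908]
```

```bash
python3 -m creep '[[8,0,-4,0,0.016,-0.008,1],[5,0,0,0,0,0,1],[0,0,0,0,0,0,1],[0,0,0,0,0,0,1]]'; python3 - <<'E'
from h import *
toolmove((.443,-.3905,.03),np.radians(-66))
E
python3 -m creep '[[0,0,0,0,0,0,-1],[0,0,0,0,0,0,-1],[0,0,0,0,0,0,-1],[0,0,0,0,0,0,-1],[0,0,0,0,0,0,-1],[0,0,0,0,0,0,-1],[0,0,0,0,0,0,-1],[0,0,0,0,0,0,-1]]'; python3 -m creep '[[0,0,0,0,0,0,-1],[0,0,0,0,0,0,-1]]'; python3 - <<'E'
from h import *
toolmove((.443,-.3905,.03),np.radians(-66))
E
```

```text
t: 29.35
tcp_pos: [0.4435, -0.3914, 0.0326]
ee_rot: [0.893, 1.376, -0.894]
contact_force: [0.8, -0.3, -0.2]
width: 1.001
29.35 [ 0.4435 -0.3914  0.0326] toolshift [ 2.6 -0.1 -1. ] jaw deg -65.9 turn [ 0.002  0.003 -0.001] F [ 0.8 -0.3 -0.2] w 1.001 j6 0.33
t: 30.15
tcp_pos: [0.4435, -0.3915, 0.033]
ee_rot: [0.893, 1.376, -0.894]
contact_force: [0.6, 0.1, 0.2]
width: 0.35
t: 30.35
tcp_pos: [0.4436, -0.3915, 0.033]
ee_rot: [0.893, 1.376, -0.894]
contact_force: [0.2, -0.3, 0.2]
width: 0.343
30.35 [ 0.4436 -0.3915  0.033 ] toolshift [ 3.  -0.1 -1.2] jaw deg -65.9 turn [ 0.002  0.003 -0.001] F [ 0.2 -0.3  0.2] w 0.343 j6 0.33
```

```bash
python3 -m creep '[[-15,0,0,0,0,0,-1],[-40,0,0,0,0,0,-1],[-50,0,0,0,0,0,-1],[-50,0,0,0,0,0,-1],[0,29,-37,0,0,0,-1],[0,30,-38,0,0,0,-1],[0,30,-38,0,0,0,-1],[0,30,-38,0,0,0,-1]]'; python3 -m creep '[[0,30,-38,0,0,0,-1],[0,30,-38,0,0,0,-1],[0,30,-38,0,0,0,-1],[0,30,-38,0,0,0,-1],[0,0,0,0,0,0,-1],[0,0,0,0,0,0,-1],[0,0,0,0,0,0,-1]]'; python3 - <<'E'
from h import *
toolmove((.5585,.081,.12),np.radians(-66)); w=shot("wrist","w17"); disc(w,(.5585,.081),.026,.0265); disc(w,(.604,.053),.025,.09)
E
```

```text
t: 31.15
tcp_pos: [0.4911, -0.2055, 0.2015]
ee_rot: [0.902, 1.364, -0.903]
contact_force: [0.6, 0.2, -0.5]
width: 0.342
t: 31.85
tcp_pos: [0.5426, -0.0054, 0.2101]
ee_rot: [0.899, 1.357, -0.89]
contact_force: [-0.5, -1.1, -0.4]
width: 0.345
31.85 [ 0.5426 -0.0054  0.2101] toolshift [ 89.8  48.2 -73.9] jaw deg -66.12 turn [-0.002  0.014 -0.016] F [-0.5 -1.1 -0.4] w 0.345 j6 1.04
pred 214.0 147.0 r 21.9
  px 215.5 148.5 r 21.8 -> [0.5579 0.0793]
  px 209.5 143.5 r 18.5 -> [0.5605 0.088 ]
  px 214.5 155.5 r 23.0 -> [0.5496 0.0773]
  px 220.5 144.5 r 19.4 -> [0.5648 0.0755]
pred 250.0 122.0 r 75.3
  px 243.5 109.5 r 77.5 -> [0.6135 0.0657]
  px 247.5 114.5 r 73.1 -> [0.6102 0.0592]
  px 252.5 108.5 r 82.0 -> [0.6189 0.0564]
  px 244.5 102.5 r 71.3 -> [0.6212 0.0676]
```

```bash
python3 -m creep '[[0,25,-36,0,0.014,-0.016,-1],[0,24,-35,0,0,0,-1],[0,0,0,0,0,0,-1],[0,0,0,0,0,0,-1],[40,0,0,0,0,0,-1],[30,0,0,0,0,0,-1],[0,0,0,0,0,0,-1],[0,0,0,0,0,0,-1]]'; python3 -m creep '[[0,0,0,0,0,0,-1]]'; python3 - <<'E'
from h import *
toolmove((.558,.080,.056),np.radians(-66)); w=shot("wrist","w18"); disc(w,(.5585,.080),.026,.0265)
E
```

```text
t: 32.7
tcp_pos: [0.561, 0.0653, 0.1419]
ee_rot: [0.913, 1.363, -0.915]
contact_force: [0.7, -0.2, 0.0]
width: 0.343
t: 32.8
tcp_pos: [0.5613, 0.0641, 0.143]
ee_rot: [0.915, 1.361, -0.916]
contact_force: [1.1, -0.1, -1.2]
width: 0.338
32.8 [0.5613 0.0641 0.143 ] toolshift [ 86.9   2.7 -16.5] jaw deg -67.59 turn [-0.028  0.007 -0.004] F [ 1.1 -0.1 -1.2] w 0.338 j6 1.2
pred 260.0 195.0 r 25.8
  px 258.5 192.5 r 22.9 -> [0.5599 0.0823]
  px 275.5 226.5 r 22.3 -> [0.5327 0.0523]
  px 264.5 193.5 r 21.3 -> [0.5613 0.0763]
  px 258.5 186.5 r 21.1 -> [0.5657 0.0846]
```

```bash
python3 -m creep '[[0,2,-16,-0.02,0.006,-0.004,-1],[20,0,0,0,0,0,-1],[20,0,0,0,0,0,-1],[0,0,0,0,0,0,-1],[0,0,0,0,0,0,-1],[0,0,0,0,0,0,-1]]'; python3 - <<'E'
from h import *
toolmove((.558,.080,.056),np.radians(-66)); w=shot("wrist","w19"); print(proj(w,[(.558,.080,.026)]))
v=w["image"][60:320,140:430]; cv2.imwrite("pics/w19c.png",cv2.resize(v,None,fx=2.5,fy=2.25,interpolation=cv2.INTER_CUBIC))
g=cv2.cvtColor(w["image"],cv2.COLOR_BGR2GRAY)
for y in range(150,245,10): print(y,g[y,225:325:4])
E
```

```text
t: 33.45
tcp_pos: [0.5619, 0.0846, 0.1128]
ee_rot: [0.905, 1.365, -0.886]
contact_force: [-0.1, 0.0, -0.2]
width: 0.339
33.45 [0.5619 0.0846 0.1128] toolshift [56.7 -6.3  2.4] jaw deg -66.13 turn [-0.002  0.004 -0.016] F [-0.1  0.  -0.2] w 0.339 j6 1.2
[[278.54345151 211.76621335]]
150 [147 165 165 165 164 163 164 161 161 164 163 169 163 165 165 163 166 165
 169 171 167 175 237 237 237]
160 [161 164 163 162 165 163 161 162 163 164 163 164 160 167 167 162 165 162
 165 166 167 172 216 197 208]
170 [153 158 161 161 160 161 162 161 162 159 161 162 160 164 162 163 168 163
 164 164 165 151 145 145 147]
180 [158 160 160 157 158 160 159 161 160 160 159 158 150 141 151 158 164 163
 168 168 163 171 177 181 150]
190 [197 232 235 234 219 225 184 220 113 141 161 160 158 156 159 161 188 186
 119 222 232 237 237 237 238]
200 [200 211 236 236 237 236 188 134 158 145  55  55  57  58  58  59  62 206
 237 221 187 237 237 238 238]
210 [199 200 197 236 236 237 108 154 158  85  92  92  94  95  95  95  92  72
 235 237 157 237 238 237 237]
220 [127 128 128 126 219 193 138 103  89  92  91  94  93  94  94  94  90  92
 166 193 206 237 237 237 237]
230 [127 126 106  93  91  90  68  89  87  89  89  92  90  95  93  92  92  91
  90 203  73  96  97 122 180]
240 [124  87  89  87  88  80  49  86 100  90 119 143 153 151 146 134 111  90
  99  92  52  87  95  97  98]
```

```bash
python3 -m creep '[[0,-6,2,0,0.004,-0.016,-1],[15,0,0,0,0,0,-1],[15,0,0,0,0,0,-1],[0,0,0,0,0,0,-1],[0,0,0,0,0,0,-1],[0,0,0,0,0,0,-1]]'; python3 - <<'E'
from h import *
toolmove((.558,.080,.056),np.radians(-66))
E
```

```text
t: 34.1
tcp_pos: [0.5576, 0.0798, 0.0816]
ee_rot: [0.898, 1.377, -0.897]
contact_force: [0.6, 0.4, -0.8]
width: 0.343
34.1 [0.5576 0.0798 0.0816] toolshift [25.6  0.4 -0. ] jaw deg -66.15 turn [-0.003  0.001 -0.001] F [ 0.6  0.4 -0.8] w 0.343 j6 1.2
```

```bash
python3 -m creep '[[8,0,0,0,0,0,-1],[8,0,0,0,0,0,-1],[4,0,0,0,0,0,-1],[0,0,0,0,0,0,-1],[0,0,0,0,0,0,-1],[0,0,0,0,0,0,-1]]'; python3 - <<'E'
from h import *
toolmove((.558,.080,.055),np.radians(-66)); w=shot("wrist","w20")
v=w["image"][60:320,140:430]; g=cv2.cvtColor(w["image"],cv2.COLOR_BGR2GRAY)
cv2.imwrite("pics/w20c.png",cv2.resize(v,None,fx=2.5,fy=2.25,interpolation=cv2.INTER_CUBIC))
print(proj(w,[(.558,.080,.026)]))
for y in (170,180,190,200,210): print(y,g[y,225:333:4])
print(g[150:215:3,277])
E
```

```text
t: 34.7
tcp_pos: [0.5579, 0.0799, 0.0601]
ee_rot: [0.898, 1.376, -0.896]
contact_force: [-0.3, -0.4, -0.5]
width: 0.346
34.7 [0.5579 0.0799 0.0601] toolshift [ 5.1  0.1 -0.1] jaw deg -66.15 turn [-0.003  0.001 -0.002] F [-0.3 -0.4 -0.5] w 0.346 j6 1.2
[[275.6466429  221.75956483]]
170 [158 157 159 157 159 158 156 157 156 158 160 156 157 159 158 162 165 158
 162 161 159 161 159 132 140 230 227]
180 [155 155 156 156 158 157 157 157 154 155 155 157 157 157 157 160 159 160
 164 163 159 161 161 159 163 226 226]
190 [157 154 152 154 156 156 156 124 100 122 144 153 154 155 151 144 109 102
 147 160 165 164 161 164 161 160 162]
200 [154 154 154 155 152 101 133 153 155 151  94  50  48  50  60 117 156 158
 156 110 124 159 162 166 161 163 162]
210 [154 153 153 152  98 151 151 139  47  78  88  90  89  89  91  90  87  68
 155 158 140 111 160 162 169 237 238]
[161 160 165 165 162 157 158 160 159 156 157 136 102 147 156 155  93  49
  71  86  89  90]
```

Ring centre px ≈(274,222) against the predicted (276,222); the cup rim's midpoint is x≈275. It's aligned, so I'll lower the last 5 mm gently.

```bash
python3 -m creep '[[2,0,0,0,0,0,-1],[1.5,0,0,0,0,0,-1],[0,0,0,0,0,0,-1],[0,0,0,0,0,0,-1]]'; python3 - <<'E'
from h import *
toolmove((.558,.080,.055),np.radians(-66))
E
```

```text
t: 35.15
tcp_pos: [0.5586, 0.0799, 0.0572]
ee_rot: [0.899, 1.375, -0.895]
contact_force: [-0.1, 0.8, -0.4]
width: 0.343
35.15 [0.5586 0.0799 0.0572] toolshift [ 2.2 -0.5 -0.3] jaw deg -66.15 turn [-0.003  0.001 -0.003] F [-0.1  0.8 -0.4] w 0.343 j6 1.2
```

```bash
python3 -m creep '[[1.5,0,0,0,0,0,-1],[0,0,0,0,0,0,-1],[0,0,0,0,0,0,-1]]'; python3 - <<'E'
from h import *
toolmove((.558,.080,.055),np.radians(-66))
E
python3 -m creep '[[0.5,0,0,0,0,0,-1],[0,0,0,0,0,0,-1],[0,0,0,0,0,0,-1]]'
```

```text
t: 35.45
tcp_pos: [0.5586, 0.0799, 0.0557]
ee_rot: [0.899, 1.375, -0.895]
contact_force: [-1.1, 0.0, -0.3]
width: 0.345
35.45 [0.5586 0.0799 0.0557] toolshift [ 0.7 -0.6 -0.3] jaw deg -66.15 turn [-0.003  0.002 -0.004] F [-1.1  0.  -0.3] w 0.345 j6 1.2
t: 35.75
tcp_pos: [0.5586, 0.0799, 0.0551]
ee_rot: [0.899, 1.375, -0.895]
contact_force: [-0.5, 1.1, -1.0]
width: 0.343
```

```bash
python3 -m creep '[[0,0,0,0,0,0,0.1],[0,0,0,0,0,0,0.1],[0,0,0,0,0,0,0.1],[0,0,0,0,0,0,0.1],[-10,0,0,0,0,0,0.1],[-25,0,0,0,0,0,0.1],[-40,0,0,0,0,0,0.1],[-40,0,0,0,0,0,0.1]]'; python3 -m creep '[[-40,0,0,0,0,0,0.1],[0,-40,0,0,0,0,0.1],[0,-40,0,0,0,0,0.1],[0,-40,0,0,0,0,0.1],[0,-40,0,0,0,0,0.1],[0,0,0,0,0,0,0.1],[0,0,0,0,0,0,0.1],[0,0,0,0,0,0,0.1]]'; python3 - <<'E'
from h import *
toolmove((.558,.080,.25))
s=shot("scene","fs"); d=shot("side","fd"); w=shot("wrist","fw")
a=cv2.resize(s["image"][150:310,170:450],(700,400)); b=cv2.resize(w["image"],(266,200)); e=cv2.resize(d["image"][170:270,190:430],(480,200))
cv2.imwrite("pics/final.png",np.vstack([np.hstack([a,np.zeros((400,46,3),np.uint8)]),np.hstack([b,e])]))
E
```

```text
t: 36.55
tcp_pos: [0.5541, 0.0797, 0.168]
ee_rot: [0.893, 1.387, -0.904]
contact_force: [0.2, -0.4, 0.6]
width: 0.55
t: 37.35
tcp_pos: [0.41, 0.0134, 0.226]
ee_rot: [0.902, 1.361, -0.887]
contact_force: [0.7, -0.2, 0.2]
width: 0.549
37.35 [0.41   0.0134 0.226 ] toolshift [-21.3 162.7  -0.7] jaw deg -66.11 F [ 0.7 -0.2  0.2] w 0.549 j6 1.05
```

View pics/final.png

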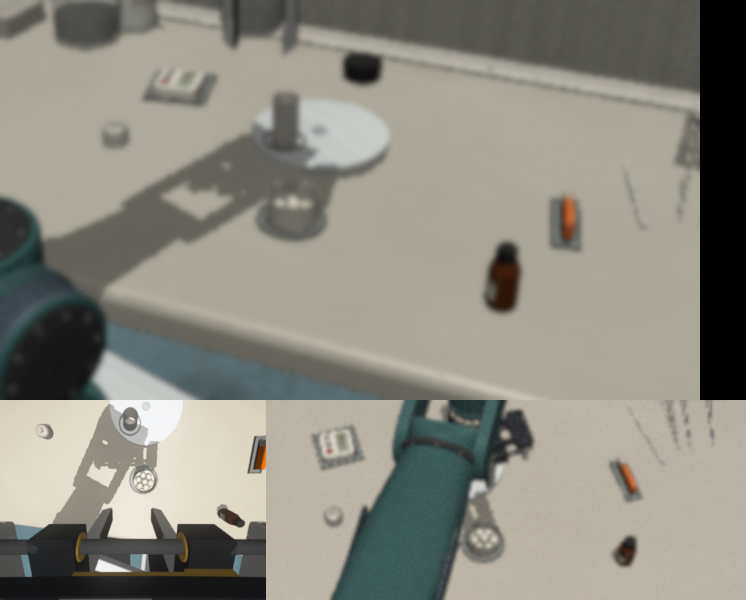

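All four things are in their places in the final views, and the snuffer (115,134) and bottle (503,278) are standing. The last check is numeric: cup position (turntable angle), snuffer and tin.

```bash
python3 - <<'E'
from h import *
w=shot("wrist"); print("cup rim"); disc(w,(.558,.080),.086,.0165); print("well ring"); disc(w,(.558,.080),.026,.028,1.1); print("tin"); disc(w,(.444,-.0115),.038,.0305,1.1)
print("snuffer"); disc(w,(.451,.274),.015,.017)
print(sensors.get_obs()["t"])
E
```

```text
cup rim
pred 274.0 32.0 r 16.8
  px 269.5 46.5 r 19.4 -> [0.5443 0.0793]
  px 275.5 31.5 r 17.2 -> [0.5589 0.0793]
  px 270.5 52.5 r 17.2 -> [0.5398 0.0762]
  px 277.5 52.5 r 17.2 -> [0.5426 0.0699]
well ring
pred 275.0 49.0 r 23.7
  px 273.5 50.5 r 23.2 -> [0.5564 0.0806]
  px 272.5 44.5 r 22.1 -> [0.5617 0.0842]
tin
pred 305.0 171.0 r 24.4
  px 305.5 171.5 r 23.2 -> [ 0.4437 -0.0129]
  px 297.5 170.5 r 25.4 -> [ 0.4408 -0.0033]
  px 302.5 165.5 r 24.3 -> [ 0.449  -0.0063]
snuffer
pred 93.0 68.0 r 13.9
  px 91.5 63.5 r 16.4 -> [0.4549 0.2764]
  px 100.5 70.5 r 11.8 -> [0.4518 0.2645]
  px 84.5 66.5 r 16.4 -> [0.4482 0.2831]
37.55
```

Everything agrees: the cup and ring are at (0.558, 0.080), where the well was at the start. Handing in.

```bash
python3 -c "
from cell import manip
print(manip.job_done())"
```

```text
the job is handed in; nothing more can be done
None
```

I placed the swab tin, the nearer of the two timers, the lighter and the steel cup in that order, each in its own place, and handed the job in at about 37.6 s.

**Placement:** The last views show the tin, timer and lighter inside their rims and the cup upright in its well. The final check put the tin within about 2 mm of its nest centre and the cup within about 3 mm of its ring.

**Turntable:** The ring was measured at (0.556, 0.081) against about (0.558, 0.080) at the start. That is within the roughly 2 mm camera accuracy, so no turning was detected. A smaller turn would not have shown.

**Bystanders:** The snuffer and bottle are still standing. The snuffer was measured 2–4 mm from its first estimate, about the bias I saw in the wrist camera. I did not re-measure the bottle; it only looks unmoved in the last pictures.

**Disagreements:**
- The wrist and fixed cameras differed by 2–4 mm throughout; all placing margins were about 8 mm.
- In the final circle search, some false candidates were ignored because their radius or position did not fit.

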